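Leak-test round: oldest cartons out, new stock in behind

ROBOT

A 6-joint arm with a two-finger parallel gripper is mounted at the origin on the work surface. World frame = base frame: x ahead of the robot, y to its left, z up, the work surface at z = 0. Lengths are in m, angles in degrees, forces in N, time in s.
With the tool pointing down it reaches from about 0.4 to 0.825 m from the base axis. Payload 7 kg.
Tool frame: the origin (TCP) lies at the very end of the fingers, on their centre line; the grasp point (between the pads) lies 19 mm behind it (hold_point_z is the distance from the TCP to the grasp point, in m); x points along the fingers, y is the direction in which the jaws open and shut, and the axes are right-handed (so a half turn about x gives the same grasp; the last joint's range is limited). The gripper opens to 88 mm and grips with 3 to 60 N. Pads are 19 mm wide; open, the fingers measure 130 mm over their backs; the gripper's body (78 mm by 193 mm) begins 47 mm behind the grasp point.
Start: joints at [-58.092, 20.546, 0.682, 0, -70.136, -16.507], TCP at [0.179, -0.651, 0.227] pointing down, gripper open.
Joint ranges: [-176.03, 176.03], [-82.01, 121.73], [-58.28, 71.71], [-173.87, 95.51], [-174.79, -0.11], [-173.66, 173.66]. Speed limits (degrees/s): [136.94, 136.94, 172.46, 180, 180, 180].

INTERFACE

Orientations are given as [roll, pitch, yaw] about the fixed x, y, z axes, in that order (R = Rz(yaw) Ry(pitch) Rx(roll)).
In Python, from plant import * gives the robot as it stands.
- The arm moves only by the shell command python3 -m crank 'ROWS'. ROWS is a JSON object of lists of equal length, an entry for each row: "delta_pos": the shift along the tool's x, y, z in m, a list of three; "turn": the turn, a rotation vector about the tool's x, y, z in degrees, a list of three; "grip": the opening, from 0 (shut) to 1 (fully open). A call has 1 to 12 rows; each row is the pose to reach, as a shift and turn from the pose commanded when the call began, along the tool's axes at that moment; what a row does not reach only later rows make up. A row lasts 1/12 s, in which the tool goes at most 41.7 mm and 7.16 degrees, less where a joint would pass 70% of its speed; a pose out of reach is approached as far as the arm can. A call with a gripper value outside its range is refused whole. The fingers move at their own pace and stop on an object; the grip force is fixed at half the most. Time passes only in rows, so rows that repeat a pose let the fingers close. It gives the time, the measured TCP pose, the force and the opening at its end, in the units of the state.
- get_obs(): the state, without advancing time (a new reading comes with each control period).
- snapshot(name): name is "side" or "top"; returns a dict with "pixels" (400x640x3 uint8, blue, green, red), "range_z" (400x640 float32, m along the optical axis (not along the pixel's ray), 0 where there is no reading), "camera_matrix" (3x3 intrinsics, pixels), "k1" (the pictures are not rectified: a ray, as slopes to the right and down, at radius r is drawn at 1 + k1 r^2 times it, then the intrinsics apply), "eye" and "rotation" of the camera in the world. Camera axes: x right, y up, looking along -z (the intrinsics and any distortion apply to the point x, -y, -z); pixel columns grow to the right and rows downward; lengths in m; the calibration is good to about 2 mm. A picture is of the moment at which its call begins.
- close_job(): hands the job in, once; it reports no verdict.
The state is a dict: "clock": time; "joint_pos": joint angles; "qvel": joint speeds; "tau": joint torques, N m; "tool_pos": TCP position; "orientation": TCP orientation; "force": force on the tool from outside, world axes, zero at the start; "moment": the same for the moment, N m; "opening": finger opening in m.
Only numpy, scipy, OpenCV 4.12 (cv2) and the standard library are available. Lean on these libraries where they do the work, as an engineer would, in place of code of your own. Each camera call takes 0.05 s, during which the arm holds its last target. There are 200 camera calls.

TASK

Take the two oldest (blue-banded) cartons from the front of the sloped lane, the front one first, and stand them on the floor of the steel test pan, one each side of its handle; then slide the loaded pan along the bench, without lifting it, until it is centred on the yellow test ring, and press the green start button fully. Restock the lane from its rear end with every newly delivered green-banded carton, upright behind the third old carton, which stays in the lane at the front stop. If the pan gets knocked off the test ring, slide it back, and leave the other things on the bench alone.

Things in the scene. Friction and masses are not known exactly. Their poses are not given: they have to be found in the camera images.
- old1_c (a point): centre of an old-stock carton (white with a blue band), the front (oldest) in the lane at the start; 40 mm along its x, 46 mm along its y, 44 mm tall, 0.09 kg, slippery coated card. In the lane its x points up the lane, so it is grasped across its 46 mm (its y), over the low side lips
- old2_c (a point): centre of an old-stock carton (white with a blue band), the second in the lane at the start; 40 mm along its x, 46 mm along its y, 44 mm tall, 0.09 kg, slippery coated card. In the lane its x points up the lane, so it is grasped across its 46 mm (its y), over the low side lips
- old3_c (a point): centre of an old-stock carton (white with a blue band), the third in the lane at the start; 40 mm along its x, 46 mm along its y, 44 mm tall, 0.09 kg, slippery coated card. In the lane its x points up the lane, so it is grasped across its 46 mm (its y), over the low side lips
- new1_c (a point): centre of a newly delivered carton (white with a green band), same size as the old ones, standing on the cardboard pad (4 mm thick) at the start, its y roughly across the pad; three to five of them are there, the others absent
- new2_c (a point): centre of a newly delivered carton (white with a green band), same size as the old ones, standing on the cardboard pad (4 mm thick) at the start, its y roughly across the pad; three to five of them are there, the others absent
- new3_c (a point): centre of a newly delivered carton (white with a green band), same size as the old ones, standing on the cardboard pad (4 mm thick) at the start, its y roughly across the pad; three to five of them are there, the others absent
- new4_c (a point): centre of a newly delivered carton (white with a green band), same size as the old ones, standing on the cardboard pad (4 mm thick) at the start, its y roughly across the pad; three to five of them are there, the others absent
- new5_c (a point): centre of a newly delivered carton (white with a green band), same size as the old ones, standing on the cardboard pad (4 mm thick) at the start, its y roughly across the pad; three to five of them are there, the others absent
- lane_deck: sloped floor of the stock lane, a low-friction roller track 280 mm long. Origin: centre of the floor surface; x up the slope to the open rear end, -x to the front (lowest) end, y across, z square to the floor. Slope 0.16 rad. Channel 56 mm wide between side lips 8 mm high, 4 mm thick. A carton let go in it slides down by itself until it meets the stop or the carton ahead; it holds six
- lane_front (a point): middle of the lane floor at the front end, about 17 mm above the bench, where a red stop 28 mm high and 4 mm thick closes the lane
- lane_load (a point): place on the lane floor near its open rear end, 112 mm up the slope from its centre, about 57 mm above the bench: the underside of a new carton is set down here, its y across the lane
- pan_handle (a point): grip point on the handle of the round steel test pan, which stands loose on the bench (0.35 kg). The handle is a black upright plate at the pan's centre, 40 mm along the pan's x, 12 mm along its y, top 66 mm above the bench; this point is on the pan's centre axis, 52 mm above its underside. With both cartons in, the plate can still be gripped across its 40 mm
- pan_floor (a point): centre of the pan's floor surface, 4 mm above its underside. The pan is an open dish 153 mm across outside, 144 mm inside, rim 16 mm high. One carton stands on each side of the handle plate, centred about 38 mm from here along the pan's +y or -y, with the carton's y along the pan's x
- mark_load: centre of the blue ring (176 mm across) with a blue cross, printed on the bench: the loading place, where the pan stands at the start; z up
- mark_test: centre of the yellow ring (176 mm across) with a yellow cross, printed on the bench: the test place; z up
- start_top (a point): centre of the top of the tester's green start button (32 mm across), on a white box 55 x 70 mm; about 48 mm above the bench
- start (a joint): travel of the start button, 0 up to 0.006 m fully down; it springs back, about 5 N to press fully; it counts as pressed beyond 0.004 m
- beaker: glass beaker, 54 mm across, 70 mm tall; origin at the centre of its underside; a bystander, leave it alone
- weight: polished steel balance weight, 48 mm across, 44 mm tall, with a knob; origin at the centre of its underside; a bystander, leave it alone
- vial: amber jar with a white cap, 42 mm across, 70 mm tall; origin at the centre of its underside; a bystander, leave it alone
- marker: black marker pen with a red cap, 120 x 14 x 14 mm, lying along its x axis; origin at the centre of its underside; a bystander, leave it alone
- puck: steel leak-standard puck, 60 mm across, 30 mm tall; origin at the centre of its underside; a bystander, leave it alone
Things that resemble listed ones, but are neither listed nor needed, are in the scene too. What is shaped like the part that bears new4_c but pink or purple is not meant.

How it is judged:
By the outcome, as a careful person would: the job done as asked, in the order asked, and still so for the second after the job is handed in, with the robot touching nothing.
Of new1, new2, new3, new4, new5 only 3 to 5 are there at a start; the rules pass over those that are not, and their reading is None.
At some moment in a run one of pan may be knocked a few centimetres aside while the robot is not near it.
It also fails if it takes over 210 s, if anything falls off the work surface, if the arm or the gripper's body presses on something with over 40 N, if the wrist force passes 120 N, or if a joint passes its speed limit or range.

## Working session

There is one attempt and no reset: what is moved stays moved. The work goes in short steps, Python scripts to look and compute and a shell command to move; the robot and the scene stay as the last step left them, time stands still between calls to the robot, and variables do not carry over. Pictures are saved under pics/ and viewed, about 12 in all and at most 16, crops included, and the job is handed in when it is done.

```bash
ls; mkdir -p pics; cat > h.py <<'E'
from plant import *
import numpy as np, cv2
from scipy.spatial.transform import Rotation as R
def snap(n,save=None):
    s=snapshot(n)
    if save: cv2.imwrite('pics/'+save+'.png',s['pixels'])
    return s
def pts(s,uv,z=None):
    """uv Nx2 -> world points; on plane z, or by range if z None"""
    uv=np.asarray(uv,float).reshape(-1,2);K=np.array(s['camera_matrix'])
    d=np.c_[(uv[:,0]-K[0,2])/K[0,0],(uv[:,1]-K[1,2])/K[1,1]]
    a=d.copy()
    for _ in range(20): a=d/(1+s['k1']*(a**2).sum(1,keepdims=True))
    ray=np.c_[a[:,0],-a[:,1],-np.ones(len(a))]@np.array(s['rotation']).T
    e=np.array(s['eye'])
    if z is None:
        i=np.round(uv).astype(int); t=s['range_z'][i[:,1].clip(0,399),i[:,0].clip(0,639)]
    else: t=(z-e[2])/ray[:,2]
    return e+ray*np.reshape(t,(-1,1))
E
python3 - <<'E'
from h import *
for n in('top','side'):
    s=snap(n,n+'0'); print(n,s['eye'],np.array(s['rotation']).round(3).tolist(),s['camera_matrix'],s['k1'])
print(get_obs())
E
```

```text
pics
top [ 0.3055016  -0.01455519  1.30553974] [10.642, -0.686, -88.785] [[492.02171539   0.         315.23727665]
 [  0.         492.02171539 194.08506359]
 [  0.           0.           1.        ]] 0.03139666827312869
side [0.25410355 0.82681608 0.93041743] [45.797, 0.622, -160.771] [[367.84508805   0.         317.16117133]
 [  0.         367.84508805 203.02830633]
 [  0.           0.           1.        ]] -0.05322288081311611
{'clock': 0.1, 'joint_pos': array([-5.80932938e+01,  2.05894935e+01,  6.39276589e-01, -1.68005103e-02,
       -7.01361859e+01, -1.65080608e+01]), 'qvel': array([-0.04375503, -0.14241029,  0.13397345,  0.01831854,  0.05587299,
        0.01708478]), 'tau': array([-3.44963664e-03, -5.84161341e+01,  2.93748182e+01,  7.01553985e+00,
        1.01635771e-02, -6.36608070e-05]), 'tool_pos': array([ 0.17910174, -0.65035467,  0.22569684]), 'orientation': array([ 96.15022674,  89.91216504, 111.54315171]), 'force': array([ 0.4659399 ,  0.81058386, -0.49661266]), 'moment': array([ 0.07021973, -0.02552268, -0.00885097]), 'opening': 0.08778801700470507}
```

View pics/top0.png

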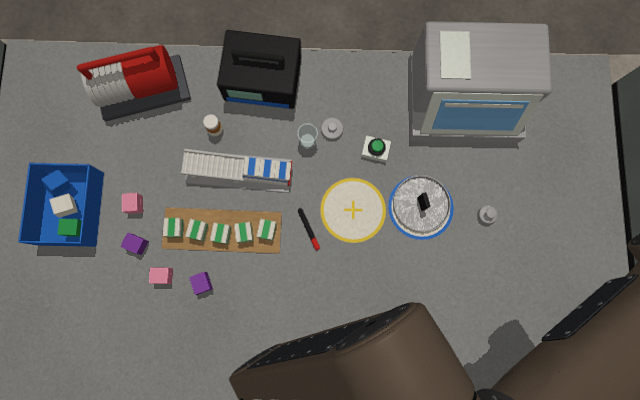

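View pics/side0.png

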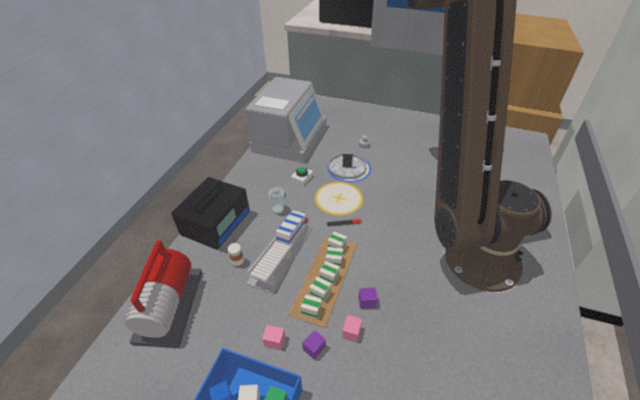

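The overhead view shows the lane (u183-292, v150-190) with three blue-banded cartons at its right end. Five green-banded cartons sit on the pad (u173-267, v230), the pan is at (421,206) on the blue ring, the yellow ring at (353,210) and the button at (376,147).

```bash
sed -i "s/@np.array(s\['rotation'\]).T/@R.from_euler('xyz',s['rotation'],degrees=True).as_matrix().T/" h.py
python3 - <<'E'
from h import *
s=snap('top'); im=s['pixels']; hsv=cv2.cvtColor(im,cv2.COLOR_BGR2HSV)
c=im[135:260,150:450]; cv2.imwrite('pics/c1.png',cv2.resize(c[:, :150],None,fx=5,fy=4.8,interpolation=cv2.INTER_CUBIC) if 0 else cv2.resize(c,None,fx=2.66,fy=2.66,interpolation=cv2.INTER_CUBIC))
print('bench', pts(s,[[300,280],[100,270]]).round(4))
def blobs(name,lo,hi,roi,zz,mina=15):
    m=cv2.inRange(hsv,lo,hi); k=np.zeros_like(m);x0,x1,y0,y1=roi;k[y0:y1,x0:x1]=m[y0:y1,x0:x1]
    n,l,st,ce=cv2.connectedComponentsWithStats(k)
    for i in range(1,n):
        if st[i,4]>=mina:
            ys,xs=np.where(l==i);P=pts(s,np.c_[xs,ys],zz) ; Q=pts(s,np.c_[xs,ys])
            p=P[:,:2]; ev,V=np.linalg.eigh(np.cov(p.T)); a=np.degrees(np.arctan2(V[1,1],V[0,1]))
            r=cv2.minAreaRect((p*1000).astype(np.float32))
            print(name,ce[i].round(1),st[i,4],'mean',P.mean(0).round(4),'rangeZ',np.percentile(Q[:,2],[5,50,95]).round(4),'long axis',round(a%180,1),'rect',np.round(r[0],1),np.round(r[1],1),round(r[2],1))
blobs('green',(45,90,40),(85,255,255),(155,290,200,260),.048)
blobs('blue',(100,110,50),(130,255,255),(230,300,140,200),.07)
blobs('btn',(45,90,20),(85,255,255),(350,400,130,170),.048)
blobs('yel',(22,90,80),(35,255,255),(310,390,170,250),0)
blobs('bluering',(100,110,50),(130,255,255),(385,460,165,245),0)
blobs('handle',(0,0,0),(180,255,45),(400,440,185,225),.066)
blobs('red stop',(0,130,60),(10,255,255),(270,300,150,200),.03,3)
E
```

```text
bench [[ 0.3221  0.0101 -0.0054]
 [ 0.3378  0.5299 -0.0023]]
green [171.  226.5] 110 mean [0.4493 0.3418 0.048 ] rangeZ [0.0427 0.0468 0.0523] long axis 179.5 rect [449.3 341.8] [43.6 15.3] 1.3
green [194.6 229.3] 113 mean [0.4434 0.2814 0.048 ] rangeZ [0.0435 0.0479 0.0516] long axis 167.9 rect [443.5 281.4] [16.2 47.3] 77.2
green [265.5 228.9] 109 mean [0.4484 0.101  0.048 ] rangeZ [0.0431 0.0473 0.0513] long axis 169.6 rect [448.5 101. ] [15.1 46.2] 79.7
green [242.5 231.5] 109 mean [0.4403 0.1594 0.048 ] rangeZ [0.043  0.0471 0.0511] long axis 11.2 rect [440.5 159.3] [45.8 15.1] 9.2
green [218.9 232.6] 112 mean [0.4363 0.2193 0.048 ] rangeZ [0.0424 0.0474 0.0508] long axis 170.6 rect [436.3 219.4] [15.2 46.8] 81.3
blue [251.1 165.9] 104 mean [0.6079 0.1424 0.07  ] rangeZ [0.0724 0.0761 0.0804] long axis 176.6 rect [607.9 142.3] [15.4 43.7] 86.5
blue [266.6 168. ] 102 mean [0.6034 0.1023 0.07  ] rangeZ [0.0658 0.0697 0.074 ] long axis 174.5 rect [603.4 102.3] [15.1 43.8] 86.1
blue [282. 170.] 102 mean [0.5991 0.0626 0.07  ] rangeZ [0.0589 0.0631 0.0666] long axis 176.4 rect [599.1
[... 413 characters left out ...]
26.7] [37.9 36.7] 45.6
bluering [418.4 217.4] 391 mean [ 0.4944 -0.3026  0.    ] rangeZ [-0.0045 -0.0004  0.0037] long axis 75.9 rect [ 511.5 -305.9] [173.8 149.2] 75.2
handle [423.1 201.5] 132 mean [ 0.5258 -0.3009  0.066 ] rangeZ [0.0115 0.0532 0.068 ] long axis 4.4 rect [ 526.4 -301. ] [41.9 23.8] 14.9
red stop [291. 163.] 5 mean [0.6283 0.0417 0.03  ] rangeZ [0.0415 0.0433 0.045 ] long axis 1.7 rect [628.3  41.7] [11.  0.] 1.7
red stop [291.  168.5] 4 mean [0.6132 0.0412 0.03  ] rangeZ [0.0404 0.0431 0.0456] long axis 1.7 rect [613.2  41.2] [8.2 0. ] 1.7
red stop [289.3 179.3] 18 mean [0.5837 0.0449 0.03  ] rangeZ [0.0355 0.0436 0.0472] long axis 172.4 rect [585.7  44.4] [ 4.2 35.6] 80.7
```

View pics/c1.png

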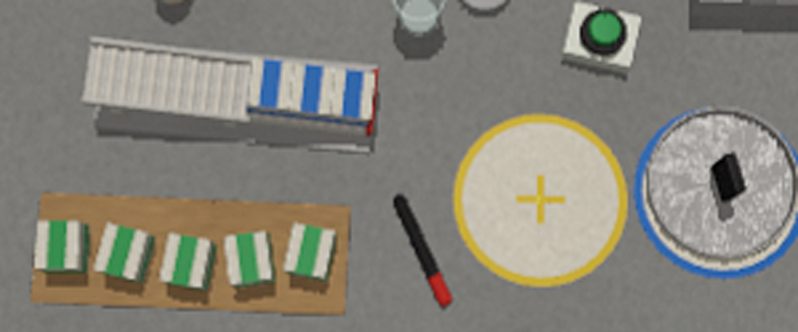

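The crop shows the lane, the pad with five cartons, the marker pen between pad and ring, and the black pan handle at about (421,202) in the full image. The cartons' heights match the given sizes. Next I measure the pan, the lane axis and the clearances more finely.

```bash
cat >> h.py <<'E'
def pan(s,roi=(320,490,150,260)):
    x0,x1,y0,y1=roi
    u,v=np.meshgrid(np.arange(x0,x1),np.arange(y0,y1)); uv=np.c_[u.ravel(),v.ravel()]
    P=pts(s,uv); c=s['pixels'][uv[:,1],uv[:,0]].astype(int)
    return uv,P,c
def ring(p):
    A=np.c_[2*p,np.ones(len(p))]; q=np.linalg.lstsq(A,(p**2).sum(1),rcond=None)[0]
    return q[:2],np.sqrt(q[2]+q[0]**2+q[1]**2)
def rot(psi,tilt=0):
    """tool down, jaw axis at world yaw psi, then tilted by rotvec tilt*(jaw axis)"""
    c,s=np.cos(np.radians(psi)),np.sin(np.radians(psi))
    M=R.from_matrix(np.array([[0,c,s],[0,s,-c],[-1,0,0]]))
    return R.from_rotvec(np.radians(tilt)*np.array([c,s,0]))*M
def cur():
    o=get_obs(); return np.array(o['tool_pos']),R.from_euler('xyz',o['orientation'],degrees=True),o
def plan(*wps):
    """each wp: (pos, R); prints delta and turn from the current pose"""
    p,r,o=cur(); y=r.as_matrix()[:,1]
    print('at',p.round(4),'psi',np.degrees(np.arctan2(y[1],y[0])).round(1),'j6',o['joint_pos'][5].round(1),'t',round(o['clock'],2),'F',o['force'].round(1),'open',round(o['opening'],4))
    for q,t in wps:
        print('  d',(r.inv().apply(np.array(q)-p)).round(4).tolist(),'turn',np.degrees((r.inv()*t).as_rotvec()).round(2).tolist())
E
python3 - <<'E'
from h import *
s=snap('top')
uv,P,c=pan(s)
m=(P[:,2]>.05)&(c.max(1)<70)&(np.hypot(P[:,0]-.51,P[:,1]+.305)<.06)
q=P[m]; print('handle n',len(q)); r=cv2.minAreaRect((pts(s,uv[m],.066)[:,:2]*1000).astype(np.float32)); print(r)
q=q[q[:,2]>.060];ctr=q[:,:2].mean(0); ev,V=np.linalg.eigh(np.cov(q[:,:2].T)); print('top',len(q),ctr,np.degrees(np.arctan2(V[1,1],V[0,1]))%180)
# rim via bottom/pan interior pixels: silver area
hsv=cv2.cvtColor(s['pixels'],cv2.COLOR_BGR2HSV)
b=cv2.inRange(hsv,(100,110,50),(130,255,255)); k=np.zeros_like(b);k[165:245,385:460]=b[165:245,385:460]
cs=max(cv2.findContours(k,cv2.RETR_EXTERNAL,cv2.CHAIN_APPROX_NONE)[0],key=cv2.contourArea).reshape(-1,2)
w=pts(s,cs,0)[:,:2]; ctr,rad=ring(w)
for _ in range(5):
    e=np.hypot(*(w-ctr).T)-rad; kk=abs(e)<.003; ctr,rad=ring(w[kk]) 
print('blue ring',ctr,rad,kk.sum())
# rim top
hz=(P[:,2]>.008)&(P[:,2]<.026)&(np.hypot(P[:,0]-.51,P[:,1]+.305)<.095)&(np.hypot(P[:,0]-.51,P[:,1]+.305)>.06)
print('rim',hz.sum(),ring(P[hz][:,:2]))
# lane
B=np.array([[251.1,165.9],[266.6,168.],[282.,170.]]);Z=[.0764,.0699,.0634]
C=np.array([pts(s,B[i],Z[i])[0] for i in range(3)]); print(C.round(4)); d=C[0]-C[2]; print('lane yaw',np.degrees(np.arctan2(d[1],d[0])),'pitch',d[2]/np.hypot(*d[:2]),'pitchlen',np.linalg.norm(d)/2)
# instrument
u,v=np.meshgrid(np.arange(400,560),np.arange(20,150)); Q=pts(s,np.c_[u.ravel(),v.ravel()])
Q=Q[Q[:,2]>.09]; print('instr xmin',np.percentile(Q[:,0],1),'y',np.percentile(Q[:,1],[1,99]),'zmax',Q[:,2].max())
plan()
E
```

```text
handle n 85
((529.5435180664062, -306.328369140625), (39.83374786376953, 13.96175765991211), 17.16952896118164)
top 68 [ 0.5300856  -0.30774056] 16.56064367049862
blue ring [ 0.52472283 -0.30982958] 0.08516216350092752 179
rim 219 (array([ 0.52964294, -0.30809856]), np.float64(0.07306269096485152))
[[0.6064 0.1416 0.0764]
 [0.6034 0.1023 0.0699]
 [0.6006 0.0629 0.0634]]
lane yaw 85.8039697561688 pitch 0.16482730241791055 pitchlen 0.03996731327063665
instr xmin 0.7245110069264877 y [-0.57099283 -0.2783902 ] zmax 1.3055397411848162
at [ 0.1792 -0.6505  0.226 ] psi 105.4 j6 -16.5 t 0.2 F [-0.3 -0.1 -0.6] open 0.0879
```

```bash
cat >> h.py <<'E'
LY=85.8; LP=175.8; TI=-9.17
N=rot(LP,TI).apply([-1,0,0])
E
python3 - <<'E'
from h import *
T=np.array([.6006,.0629,.0634]);g=T-.027*N;print(N,g)
plan((g+.12*N,rot(LP,TI)),(g,rot(LP,TI)))
E
```

```text
[-0.01167155 -0.15893633  0.98721984] [0.60091513 0.06719128 0.03674506]
at [ 0.1792 -0.6505  0.226 ] psi 105.4 j6 -16.5 t 0.2 F [-0.3 -0.1 -0.6] open 0.0879
  d [0.0713, 0.5618, 0.5908] turn [-70.25, -7.96, 5.58]
  d [0.1898, 0.5797, 0.5972] turn [-70.25, -7.96, 5.58]
```

```bash
python3 -m crank '{"delta_pos":[[0,0.28,0.3],[0,0.28,0.3],[0,0.28,0.3],[0,0.28,0.3],[0,0.28,0.3],[0,0.28,0.3],[0,0.28,0.3],[0,0.28,0.3],[0,0.28,0.3],[0,0.28,0.3],[0,0.28,0.3],[0,0.28,0.3]],"turn":[[-70.25,-7.96,5.58],[-70.25,-7.96,5.58],[-70.25,-7.96,5.58],[-70.25,-7.96,5.58],[-70.25,-7.96,5.58],[-70.25,-7.96,5.58],[-70.25,-7.96,5.58],[-70.25,-7.96,5.58],[-70.25,-7.96,5.58],[-70.25,-7.96,5.58],[-70.25,-7.96,5.58],[-70.25,-7.96,5.58]],"grip":[1,1,1,1,1,1,1,1,1,1,1,1]}'
python3 - <<'E'
from h import *
T=np.array([.6006,.0629,.0634]);g=T-.027*N
plan((g+.12*N,rot(LP,TI)),(g,rot(LP,TI)))
E
```

```text
clock: 1.2
tool_pos: [0.395, -0.2998, 0.2267]
orientation: [-0.3, 80.9, 85.7]
force: [0.4, -0.5, 0.2]
opening: 0.0877
at [ 0.395  -0.2998  0.2267] psi 176.0 j6 20.8 t 1.2 F [ 0.4 -0.5  0.2] open 0.0877
  d [0.128, -0.1795, 0.3455] turn [0.18, -0.05, 0.01]
  d [0.248, -0.1795, 0.3456] turn [0.18, -0.05, 0.01]
```

```bash
python3 -m crank '{"delta_pos":[[0.1,-0.1795,0.3455],[0.1,-0.1795,0.3455],[0.1,-0.1795,0.3455],[0.1,-0.1795,0.3455],[0.1,-0.1795,0.3455],[0.1,-0.1795,0.3455],[0.1,-0.1795,0.3455],[0.1,-0.1795,0.3455],[0.1,-0.1795,0.3455],[0.128,-0.1795,0.3455],[0.16,-0.1795,0.3455],[0.16,-0.1795,0.3455]],"turn":[[0,0,0],[0,0,0],[0,0,0],[0,0,0],[0,0,0],[0,0,0],[0,0,0],[0,0,0],[0,0,0],[0,0,0],[0,0,0],[0,0,0]],"grip":[1,1,1,1,1,1,1,1,1,1,1,1]}'
python3 - <<'E'
from h import *
T=np.array([.6006,.0629,.0634]);g=T-.027*N
plan((g,rot(LP,TI)))
s=snap('side','s1')
E
```

```text
clock: 2.2
tool_pos: [0.5968, 0.0518, 0.1166]
orientation: [3.4, 81.0, 89.1]
force: [-2.5, -0.3, -1.8]
opening: 0.0874
at [0.5968 0.0518 0.1166] psi 175.7 j6 -16.2 t 2.2 F [-2.5 -0.3 -1.8] open 0.0874
  d [0.0813, -0.0037, 0.003] turn [-0.14, -0.16, -0.52]
```

```bash
python3 -m crank '{"delta_pos":[[0,-0.0037,0.003],[0.03,-0.0037,0.003],[0.055,-0.0037,0.003],[0.075,-0.0037,0.003],[0.081,-0.0037,0.003],[0.081,-0.0037,0.003],[0.081,-0.0037,0.003],[0.081,-0.0037,0.003],[0.081,-0.0037,0.003],[0.081,-0.0037,0.003],[0.081,-0.0037,0.003],[0.081,-0.0037,0.003]],"turn":[[0,0,0],[0,0,0],[0,0,0],[0,0,0],[0,0,0],[0,0,0],[0,0,0],[0,0,0],[0,0,0],[0,0,0],[0,0,0],[0,0,0]],"grip":[1,1,1,1,1,0.3,0.3,0.3,0.3,0.3,0.3,0.3]}'
python3 - <<'E'
from h import *
plan()
E
```

```text
clock: 3.25
tool_pos: [0.605, 0.0668, 0.0445]
orientation: [-0.4, 80.9, 85.4]
force: [-0.3, -0.3, -0.7]
opening: 0.0468
at [0.605  0.0668 0.0445] psi 175.8 j6 -15.3 t 3.25 F [-0.3 -0.3 -0.7] open 0.0468
```

```bash
python3 -m crank '{"delta_pos":[[0,0,0],[0,0,0],[0.004,0.004,0],[0.008,0.004,0],[0.008,0.004,0],[0.008,0.004,0],[0.008,0.004,0],[0.008,0.004,0],[0.008,0.004,0],[0.008,0.004,0]],"turn":[[0,0,0],[0,0,0],[0,0,0],[0,0,0],[0,0,0],[0,0,0],[0,0,0],[0,0,0],[0,0,0],[0,0,0]],"grip":[0.8,0.8,0.8,0.8,0.8,0.3,0.3,0.3,0.3,0.3]}'
python3 - <<'E'
from h import *
plan()
s=snap('side','s2');cv2.imwrite('pics/s2c.png',cv2.resize(s['pixels'][130:300,220:400],None,fx=3.3,fy=3.3))
E
```

```text
clock: 4.08
tool_pos: [0.6011, 0.0683, 0.0362]
orientation: [-0.3, 80.9, 85.5]
force: [0.1, -0.8, 0.2]
opening: 0.0458
at [0.6011 0.0683 0.0362] psi 175.8 j6 -15.2 t 4.08 F [ 0.1 -0.8  0.2] open 0.0458
```

View pics/s2c.png

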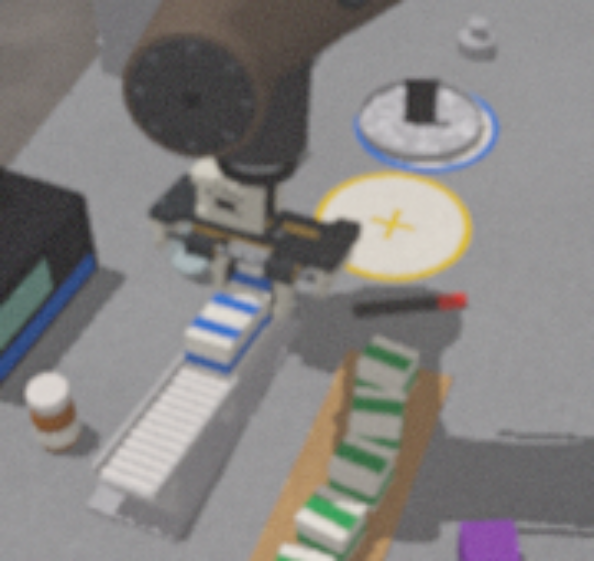

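Grasped the front carton: the view shows the gripper over it at the red stop, and the opening is 45.8 mm.

```bash
cat >> h.py <<'E'
PC=np.array([.5297,-.307]);PP=197.
def panpos(c,psi,side,z): 
    a=np.radians(psi-180); return np.r_[c+side*.038*np.array([-np.sin(a),np.cos(a)]),z]
E
python3 - <<'E'
from h import *
p=cur()[0]; q=panpos(PC,PP,-1,.14)
plan((p+.1*N,rot(LP,TI)),(q,rot(PP)))
E
```

```text
at [0.6011 0.0683 0.0362] psi 175.8 j6 -15.2 t 4.13 F [0.  0.6 0.5] open 0.0456
  d [-0.1, -0.0001, -0.0001] turn [0.01, -0.04, 0.04]
  d [-0.1684, 0.0299, -0.3932] turn [-21.15, 9.02, 1.73]
```

```bash
python3 -m crank '{"delta_pos":[[-0.015,0,0],[-0.04,0,0],[-0.07,0,0],[-0.1,0,0],[-0.11,0,-0.03],[-0.12,0.005,-0.065],[-0.125,0.01,-0.1],[-0.13,0.01,-0.135],[-0.135,0.015,-0.17],[-0.14,0.015,-0.205],[-0.145,0.02,-0.24],[-0.15,0.02,-0.275]],"turn":[[0,0,0],[0,0,0],[0,0,0],[0,0,0],[-3,1.5,0.2],[-6,3,0.5],[-9,4,0.8],[-12,5.5,1],[-15,6.5,1.3],[-18,8,1.5],[-21.15,9.02,1.73],[-21.15,9.02,1.73]],"grip":[0.3,0.3,0.3,0.3,0.3,0.3,0.3,0.3,0.3,0.3,0.3,0.3]}'
python3 -m crank '{"delta_pos":[[0,0,0],[0,0,0],[0,0,0]],"turn":[[0,0,0],[0,0,0],[0,0,0]],"grip":[0.3,0.3,0.3]}' | tail -1
python3 - <<'E'
from h import *
plan((panpos(PC,PP,-1,.10),rot(PP)),(panpos(PC,PP,-1,.022),rot(PP)))
E
```

```text
clock: 5.13
tool_pos: [0.558, -0.2257, 0.1404]
orientation: [115.9, 89.9, -136.8]
force: [1.0, 0.5, -2.6]
opening: 0.0456
opening: 0.0456
at [ 0.5591 -0.2249  0.1403] psi -163.1 j6 20.3 t 5.38 F [-0.4  0.1 -1.4] open 0.0456
  d [0.0403, 0.0519, -0.108] turn [-0.07, 0.02, -0.03]
  d [0.1183, 0.0519, -0.108] turn [-0.07, 0.02, -0.03]
```

```bash
python3 -m crank '{"delta_pos":[[0,0.015,-0.03],[0.01,0.03,-0.06],[0.02,0.045,-0.09],[0.04,0.0519,-0.108],[0.06,0.0519,-0.108],[0.08,0.0519,-0.108],[0.08,0.0519,-0.108],[0.08,0.0519,-0.108],[0.08,0.0519,-0.108]],"turn":[[0,0,0],[0,0,0],[0,0,0],[0,0,0],[0,0,0],[0,0,0],[0,0,0],[0,0,0],[0,0,0]],"grip":[0.3,0.3,0.3,0.3,0.3,0.3,0.3,0.3,0.3]}'
python3 - <<'E'
from h import *
plan((panpos(PC,PP,-1,.022),rot(PP)))
s=snap('top')
uv,P,c=pan(s,(380,470,150,260))
hz=(P[:,2]>.008)&(P[:,2]<.024)&(np.hypot(*(P[:,:2]-PC).T)<.085)&(np.hypot(*(P[:,:2]-PC).T)>.066)
print('rim',hz.sum(),ring(P[hz][:,:2]))
E
```

```text
clock: 6.13
tool_pos: [0.5425, -0.3427, 0.0617]
orientation: [-155.5, 89.9, -48.4]
force: [-0.2, 0.2, -0.8]
opening: 0.0459
at [ 0.5425 -0.3427  0.0617] psi -162.9 j6 31.9 t 6.13 F [-0.2  0.2 -0.8] open 0.0459
  d [0.0397, 0.0018, -0.0001] turn [0.1, -0.06, 0.03]
rim 59 (array([ 0.52977193, -0.30790998]), np.float64(0.07338704478025918))
```

```bash
python3 -m crank '{"delta_pos":[[0.015,0.0018,0],[0.028,0.0018,0],[0.036,0.0018,0],[0.0395,0.0018,0],[0.0395,0.0018,0],[0.0395,0.0018,0]],"turn":[[0,0,0],[0,0,0],[0,0,0],[0,0,0],[0,0,0],[0,0,0]],"grip":[0.3,0.3,0.3,0.3,0.3,0.3]}'
python3 -m crank '{"delta_pos":[[0,0,0],[0,0,0],[0,0,0],[0,0,0],[-0.01,0,0],[-0.03,0,0],[-0.06,0,0],[-0.09,0,0],[-0.12,0,0.03],[-0.12,0,0.07],[-0.12,0,0.1],[-0.12,0,0.1]],"turn":[[0,0,0],[0,0,0],[0,0,0],[0,0,0],[0,0,0],[0,0,0],[0,0,0],[0,0,0],[0,0,0],[0,0,0],[0,0,0],[0,0,0]],"grip":[0.68,0.68,0.68,0.68,0.68,0.68,0.68,0.68,0.68,0.68,1,1]}'
python3 -m crank '{"delta_pos":[[-0.01,0,0.04],[-0.02,0,0.08],[-0.02,0,0.12],[-0.02,0,0.16],[-0.02,0,0.2],[-0.02,0,0.24],[-0.02,0,0.28],[-0.02,0,0.28],[-0.02,0,0.28]],"turn":[[0,0,0],[0,0,0],[5,0,0],[10,0,0],[15,0,0],[21,0,0],[21,0,0],[21,0,0],[21,0,0]],"grip":[1,1,1,1,1,1,1,1,1]}'
python3 - <<'E'
from h import *
plan()
s=snap('top'); cv2.imwrite('pics/t2.png',cv2.resize(s['pixels'][130:270,230:470],None,fx=3.3,fy=3.3))
E
```

```text
clock: 6.68
tool_pos: [0.5402, -0.3438, 0.0218]
orientation: [-154.2, 90.0, -47.2]
force: [0.7, 0.4, -0.9]
opening: 0.0456
clock: 7.68
tool_pos: [0.509, -0.2446, 0.1431]
orientation: [-87.2, 89.9, 19.9]
force: [-0.3, 0.6, -0.9]
opening: 0.0677
clock: 8.43
tool_pos: [0.4284, 0.0219, 0.1621]
orientation: [-61.5, 89.9, 24.8]
force: [-0.2, 0.0, 0.1]
opening: 0.0878
at [0.4284 0.0219 0.1621] psi 176.3 j6 -33.2 t 8.43 F [-0.2  0.   0.1] open 0.0878
```

View pics/t2.png

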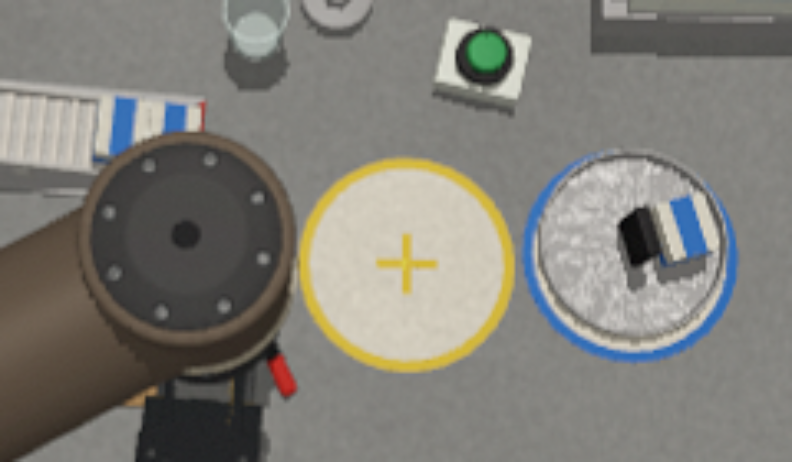

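The first carton stands in the pan beside the handle (crop about (685,230)), and the second has slid to the red stop. Now the second.

```bash
python3 - <<'E'
from h import *
T=np.array([.6006,.0629,.0634]);g=T-.027*N
plan((g+.09*N,rot(LP,TI)))
E
```

```text
at [0.4287 0.0207 0.1619] psi 176.2 j6 -33.1 t 8.48 F [-0.5  0.4  0.3] open 0.0875
  d [0.0365, -0.1687, 0.0435] turn [0.42, -9.15, 0.03]
```

```bash
python3 -m crank '{"delta_pos":[[0,-0.04,0.01],[0.01,-0.08,0.02],[0.02,-0.12,0.03],[0.03,-0.15,0.04],[0.0365,-0.1687,0.0435],[0.0365,-0.1687,0.0435],[0.0365,-0.1687,0.0435],[0.0365,-0.1687,0.0435]],"turn":[[0.4,-4,0],[0.4,-9.15,0],[0.4,-9.15,0],[0.4,-9.15,0],[0.4,-9.15,0],[0.4,-9.15,0],[0.4,-9.15,0],[0.4,-9.15,0]],"grip":[1,1,1,1,1,1,1,1]}' | tail -1
python3 - <<'E'
from h import *
T=np.array([.6006,.0629,.0634]);g=T-.027*N
plan((g,rot(LP,TI)))
E
```

```text
opening: 0.0879
at [0.5996 0.0495 0.124 ] psi 175.5 j6 -16.3 t 9.15 F [-0.4 -0.2 -0. ] open 0.0879
  d [0.089, -0.0001, 0.0037] turn [-0.32, -0.06, -0.06]
```

```bash
python3 -m crank '{"delta_pos":[[0.025,0,0.0037],[0.055,0,0.0037],[0.075,0,0.0037],[0.085,0,0.0037],[0.089,0,0.0037],[0.089,0,0.0037],[0.089,0,0.0037],[0.089,0,0.0037],[0.089,0,0.0037],[0.089,0,0.0037],[0.089,0,0.0037],[0.089,0,0.0037]],"turn":[[-0.3,0,0],[-0.3,0,0],[-0.3,0,0],[-0.3,0,0],[-0.3,0,0],[-0.3,0,0],[-0.3,0,0],[-0.3,0,0],[-0.3,0,0],[-0.3,0,0],[-0.3,0,0],[-0.3,0,0]],"grip":[1,1,1,1,1,1,0.3,0.3,0.3,0.3,0.3,0.3]}'
python3 - <<'E'
from h import *
p=cur()[0]
plan((p+.1*N,rot(LP,TI)),(panpos(PC,PP,1,.12),rot(PP)))
E
```

```text
clock: 10.15
tool_pos: [0.6012, 0.0691, 0.0376]
orientation: [-0.2, 80.8, 85.7]
force: [-0.2, 0.4, 0.4]
opening: 0.053
at [0.6012 0.0691 0.0376] psi 175.9 j6 -15.2 t 10.15 F [-0.2  0.4  0.4] open 0.053
  d [-0.1, -0.0, -0.0] turn [0.11, -0.02, 0.01]
  d [-0.1362, 0.0581, -0.3273] turn [-21.05, 9.04, 1.72]
```

```bash
python3 -m crank '{"delta_pos":[[0,0,0],[0,0,0],[-0.015,0,0],[-0.04,0,0],[-0.07,0,0],[-0.1,0,0],[-0.1,0.005,-0.035],[-0.105,0.01,-0.07],[-0.11,0.02,-0.105],[-0.115,0.025,-0.14],[-0.12,0.03,-0.175],[-0.125,0.04,-0.21]],"turn":[[0,0,0],[0,0,0],[0,0,0],[0,0,0],[0,0,0],[0,0,0],[-3,1.5,0.2],[-6,3,0.5],[-9,4,0.8],[-12,5.5,1],[-15,6.5,1.3],[-18,8,1.5]],"grip":[0.3,0.3,0.3,0.3,0.3,0.3,0.3,0.3,0.3,0.3,0.3,0.3]}'
python3 -m crank '{"delta_pos":[[0,0.02,-0.03],[0,0.02,-0.05],[0,0.02,-0.05],[0,0.02,-0.05],[0,0.02,-0.05]],"turn":[[-3,0,0],[-3,0,0],[-3,0,0],[-3,0,0],[-3,0,0]],"grip":[0.3,0.3,0.3,0.3,0.3]}' | tail -1
python3 - <<'E'
from h import *
plan((panpos(PC,PP,1.03,.06),rot(PP)))
s=snap('top')
uv,P,c=pan(s,(380,470,150,260))
hz=(P[:,2]>.008)&(P[:,2]<.024)&(np.hypot(*(P[:,:2]-PC).T)<.085)&(np.hypot(*(P[:,:2]-PC).T)>.066)
print('rim',hz.sum(),ring(P[hz][:,:2]))
E
```

```text
clock: 11.15
tool_pos: [0.5449, -0.1563, 0.1272]
orientation: [-5.5, 89.0, 98.6]
force: [1.1, -0.5, -1.2]
opening: 0.0457
opening: 0.0457
at [ 0.5374 -0.2079  0.126 ] psi -163.1 j6 20.1 t 11.57 F [ 0.6  0.4 -1.8] open 0.0457
  d [0.0649, 0.0364, -0.0546] turn [-0.09, 1.07, 0.14]
rim 141 (array([ 0.53002885, -0.30877494]), np.float64(0.07356273240535784))
```

```bash
python3 -m crank '{"delta_pos":[[0,0.015,-0.025],[0.01,0.0364,-0.0546],[0.03,0.0364,-0.0546],[0.05,0.0364,-0.0546],[0.064,0.0364,-0.0546],[0.064,0.0364,-0.0546],[0.064,0.0364,-0.0546],[0.064,0.0364,-0.0546]],"turn":[[0,1,0],[0,1,0],[0,1,0],[0,1,0],[0,1,0],[0,1,0],[0,1,0],[0,1,0]],"grip":[0.3,0.3,0.3,0.3,0.3,0.3,0.3,0.3]}' | tail -1
python3 - <<'E'
from h import *
plan((panpos(PC-[0,.0006],PP,1.03,.0225),rot(PP)))
E
```

```text
opening: 0.0459
at [ 0.5195 -0.2693  0.0621] psi -163.0 j6 25.5 t 12.28 F [-0.4  0.4  0.1] open 0.0459
  d [0.0396, 0.0016, -0.0005] turn [0.03, 0.01, 0.21]
```

```bash
python3 -m crank '{"delta_pos":[[0.015,0.0016,0],[0.028,0.0016,0],[0.036,0.0016,0],[0.0395,0.0016,0],[0.0395,0.0016,0],[0.0395,0.0016,0]],"turn":[[0,0,0],[0,0,0],[0,0,0],[0,0,0],[0,0,0],[0,0,0]],"grip":[0.3,0.3,0.3,0.3,0.3,0.3]}'
python3 -m crank '{"delta_pos":[[0,0,0],[0,0,0],[0,0,0],[0,0,0],[-0.01,0,0],[-0.03,0,0],[-0.06,0,0],[-0.08,0,0],[-0.08,0,0],[-0.08,0,0],[-0.08,0,0],[-0.08,0,0]],"turn":[[0,0,0],[0,0,0],[0,0,0],[0,0,0],[0,0,0],[0,0,0],[0,0,0],[0,0,0],[0,0,0],[0,0,0],[0,0,0],[0,0,0]],"grip":[0.68,0.68,0.68,0.68,0.68,0.68,0.68,0.68,1,1,1,1]}'
python3 - <<'E'
from h import *
s=snap('top')
uv,P,c=pan(s,(380,470,150,260))
hz=(P[:,2]>.008)&(P[:,2]<.024)&(np.hypot(*(P[:,:2]-PC).T)<.085)&(np.hypot(*(P[:,:2]-PC).T)>.066)
print('rim',hz.sum(),ring(P[hz][:,:2]))
plan((np.r_[PC-[0,.0005],.1],rot(PP)),(np.r_[PC-[0,.0005],.035],rot(PP)))
s=snap('side');cv2.imwrite('pics/s3.png',cv2.resize(s['pixels'][100:220,250:450],None,fx=4,fy=4))
E
```

```text
clock: 12.78
tool_pos: [0.5176, -0.2702, 0.0224]
orientation: [-84.7, 89.8, 22.3]
force: [0.4, -0.3, -0.6]
opening: 0.0456
clock: 13.78
tool_pos: [0.5162, -0.2701, 0.1011]
orientation: [-47.4, 89.9, 59.6]
force: [0.9, 0.1, -0.3]
opening: 0.0805
rim 103 (array([ 0.52994749, -0.30836197]), np.float64(0.07392264260188293))
at [ 0.5162 -0.2701  0.1009] psi -163.1 j6 25.5 t 13.83 F [-0.7  0.8 -0.5] open 0.0842
  d [0.0008, -0.002, -0.0397] turn [-0.06, 0.1, 0.08]
  d [0.0658, -0.0019, -0.0398] turn [-0.06, 0.1, 0.08]
```

View pics/s3.png

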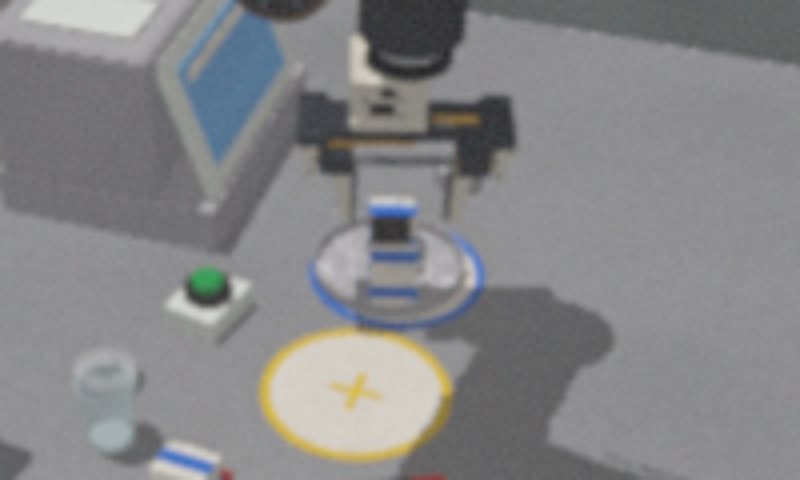

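Both cartons stand in the pan, one on each side of the black handle. Next I grip the handle.

```bash
python3 -m crank '{"delta_pos":[[0,-0.002,-0.02],[0,-0.002,-0.0397],[0,-0.002,-0.0397],[0.02,-0.002,-0.0397],[0.04,-0.002,-0.0397],[0.058,-0.002,-0.0397],[0.0658,-0.002,-0.0397],[0.0658,-0.002,-0.0397],[0.0658,-0.002,-0.0397]],"turn":[[0,0,0],[0,0,0],[0,0,0],[0,0,0],[0,0,0],[0,0,0],[0,0,0],[0,0,0],[0,0,0]],"grip":[1,1,1,1,1,1,1,1,1]}'
python3 -m crank '{"delta_pos":[[0,0,0],[0,0,0],[0,0,0],[0,0,0],[0,0,0],[0,0,0],[0,0,0],[0,0,0]],"turn":[[0,0,0],[0,0,0],[0,0,0],[0,0,0],[0,0,0],[0,0,0],[0,0,0],[0,0,0]],"grip":[0.25,0.25,0.25,0.25,0.25,0.25,0.25,0.25]}'
python3 - <<'E'
from h import *
s=snap('top')
hsv=cv2.cvtColor(s['pixels'],cv2.COLOR_BGR2HSV); b=cv2.inRange(hsv,(22,90,80),(35,255,255));k=np.zeros_like(b);k[170:250,310:390]=b[170:250,310:390]
cs=max(cv2.findContours(k,cv2.RETR_EXTERNAL,cv2.CHAIN_APPROX_NONE)[0],key=cv2.contourArea).reshape(-1,2)
ctr,rad=ring(pts(s,cs,0)[:,:2]);print('yellow',ctr,rad)
p=cur()[0]
plan((np.r_[ctr-[.5298,-.3085],0]+p,rot(PP)))
E
```

```text
clock: 14.63
tool_pos: [0.5304, -0.3075, 0.0356]
orientation: [-52.9, 89.9, 54.0]
force: [0.5, -0.7, -0.1]
opening: 0.0879
clock: 15.3
tool_pos: [0.5311, -0.3075, 0.036]
orientation: [-83.1, 89.8, 23.9]
force: [2.1, -0.1, -2.4]
opening: 0.04
yellow [ 0.51792165 -0.10810549] 0.06604326470585187
at [ 0.531  -0.3075  0.036 ] psi -163.0 j6 29.0 t 15.35 F [ 1.1  0.8 -0.3] open 0.0401
  d [0.0003, -0.0471, 0.1951] turn [-0.05, 0.03, 0.21]
```

```bash
python3 -m crank '{"delta_pos":[[0,-0.0004,0.002],[0,-0.001,0.005],[0,-0.002,0.01],[0,-0.003,0.016],[0,-0.0046,0.024],[0,-0.006,0.032],[0,-0.0077,0.04],[0,-0.0092,0.048],[0,-0.0107,0.056],[0,-0.0123,0.064],[0,-0.0138,0.072],[0,-0.0154,0.08]],"turn":[[0,0,0],[0,0,0],[0,0,0],[0,0,0],[0,0,0],[0,0,0],[0,0,0],[0,0,0],[0,0,0],[0,0,0],[0,0,0],[0,0,0]],"grip":[0.25,0.25,0.25,0.25,0.25,0.25,0.25,0.25,0.25,0.25,0.25,0.25]}'
python3 -m crank '{"delta_pos":[[0,-0.0015,0.008],[0,-0.0031,0.016],[0,-0.0046,0.024],[0,-0.0061,0.032],[0,-0.0077,0.04],[0,-0.0092,0.048],[0,-0.0107,0.056],[0,-0.0123,0.064],[0,-0.0138,0.072],[0,-0.0154,0.08],[0,-0.0165,0.086],[0,-0.0175,0.091]],"turn":[[0,0,0],[0,0,0],[0,0,0],[0,0,0],[0,0,0],[0,0,0],[0,0,0],[0,0,0],[0,0,0],[0,0,0],[0,0,0],[0,0,0]],"grip":[0.25,0.25,0.25,0.25,0.25,0.25,0.25,0.25,0.25,0.25,0.25,0.25]}'
python3 -m crank '{"delta_pos":[[0,-0.0008,0.004],[0,-0.0013,0.007],[0,-0.0014,0.0077],[0,-0.0014,0.0077],[0,-0.0014,0.0077]],"turn":[[0,0,0],[0,0,0],[0,0,0],[0,0,0],[0,0,0]],"grip":[0.25,0.25,0.25,0.25,0.25]}'
python3 - <<'E'
from h import *
s=snap('top'); C=np.array([.5116,-.1266])
uv,P,c=pan(s,(300,410,150,260))
d=np.hypot(*(P[:,:2]-C).T)
hz=(P[:,2]>.010)&(P[:,2]<.022)&(d<.085)&(d>.066)
print('rim',hz.sum(),ring(P[hz][:,:2]))
plan((np.r_[C,.036],rot(PP)))
s=snap('side');cv2.imwrite('pics/s4.png',cv2.resize(s['pixels'][100:250,240:440],None,fx=4,fy=4))
E
```

```text
clock: 16.35
tool_pos: [0.5218, -0.2256, 0.036]
orientation: [-71.0, 89.8, 35.9]
force: [0.4, -3.7, 0.3]
opening: 0.0397
clock: 17.35
tool_pos: [0.5119, -0.1335, 0.036]
orientation: [-67.2, 89.8, 39.8]
force: [0.3, -2.9, -1.1]
opening: 0.0399
clock: 17.77
tool_pos: [0.5112, -0.1263, 0.036]
orientation: [-64.5, 89.8, 42.4]
force: [-0.2, 2.4, -1.5]
opening: 0.0401
rim 79 (array([ 0.50890187, -0.12850359]), np.float64(0.0741905479404176))
at [ 0.5111 -0.1264  0.036 ] psi -163.1 j6 9.7 t 17.82 F [-0.6  1.6 -2.6] open 0.04
  d [-0.0, -0.0004, -0.0004] turn [-0.07, 0.08, 0.16]
```

View pics/s4.png

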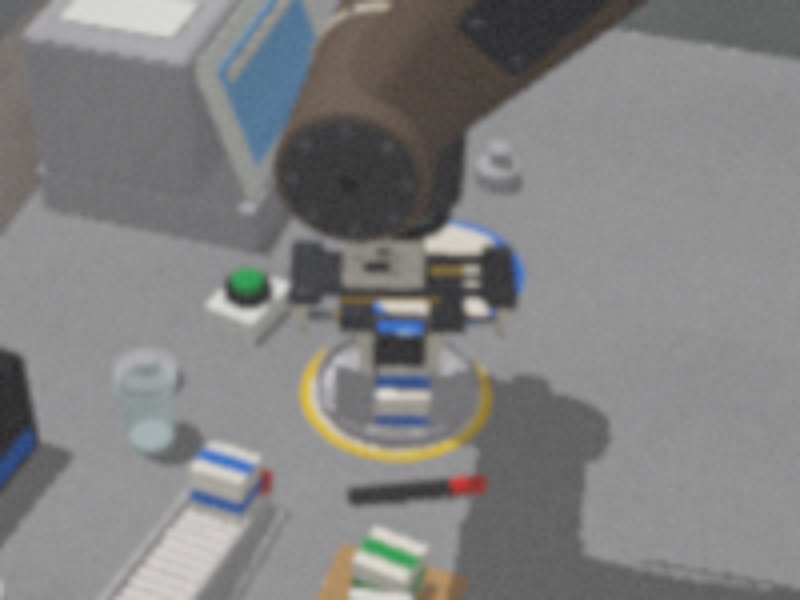

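The pan sits inside the yellow ring with both cartons upright. I release, lift, and go to the button.

```bash
python3 -m crank '{"delta_pos":[[0,0,0],[0,0,0],[0,0,0],[0,0,0],[0,0,0],[-0.015,0,0],[-0.04,0,0],[-0.07,0,0],[-0.1,0,0],[-0.1,0,0],[-0.1,0,0],[-0.1,0,0]],"turn":[[0,0,0],[0,0,0],[0,0,0],[0,0,0],[0,0,0],[0,0,0],[0,0,0],[0,0,0],[0,0,0],[0,0,0],[0,0,0],[0,0,0]],"grip":[1,1,1,1,1,1,1,1,0.2,0,0,0]}'
python3 - <<'E'
from h import *
plan((np.r_[.678,-.1855,.1],rot(PP)))
E
```

```text
clock: 18.87
tool_pos: [0.5108, -0.1267, 0.136]
orientation: [-71.4, 89.8, 35.6]
force: [0.7, 1.4, -0.5]
opening: 0.0664
at [ 0.5108 -0.1267  0.136 ] psi -163.1 j6 9.6 t 18.87 F [ 0.7  1.4 -0.5] open 0.0664
  d [0.0364, -0.1427, -0.105] turn [-0.07, 0.06, 0.19]
```

```bash
python3 -m crank '{"delta_pos":[[0,-0.03,-0.02],[0,-0.06,-0.04],[0,-0.09,-0.065],[0.01,-0.12,-0.085],[0.02,-0.1427,-0.105],[0.036,-0.1427,-0.105],[0.036,-0.1427,-0.105],[0.036,-0.1427,-0.105],[0.036,-0.1427,-0.105]],"turn":[[0,0,0],[0,0,0],[0,0,0],[0,0,0],[0,0,0],[0,0,0],[0,0,0],[0,0,0],[0,0,0]],"grip":[0,0,0,0,0,0,0,0,0]}'
python3 - <<'E'
from h import *
plan((np.r_[.678,-.1855,.052],rot(PP)))
s=snap('top'); cv2.imwrite('pics/t5.png',cv2.resize(s['pixels'][130:260,300:460],None,fx=4,fy=4))
C=np.array([.5116,-.1266])
uv,P,c=pan(s,(300,410,150,260))
d=np.hypot(*(P[:,:2]-C).T)
hz=(P[:,2]>.010)&(P[:,2]<.022)&(d<.085)&(d>.066)
print('rim',hz.sum(),ring(P[hz][:,:2]))
E
```

```text
clock: 19.62
tool_pos: [0.6774, -0.1854, 0.1002]
orientation: [-52.2, 89.9, 54.8]
force: [0.5, 0.2, 0.5]
opening: 0.0066
at [ 0.6774 -0.1854  0.1002] psi -163.0 j6 16.5 t 19.62 F [0.5 0.2 0.5] open 0.0066
  d [0.0482, -0.0004, -0.0003] turn [-0.04, 0.06, 0.08]
rim 172 (array([ 0.50907961, -0.12884857]), np.float64(0.0742047627027116))
```

View pics/t5.png

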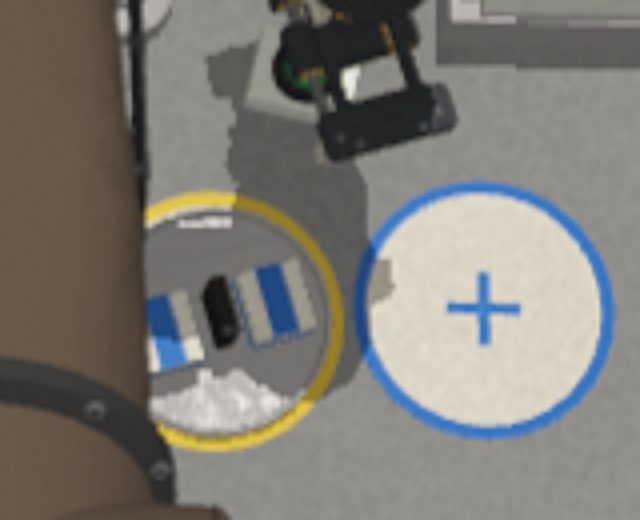

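The pan is on the yellow ring (partly hidden by the arm) and the shut gripper is over the button. I press.

```bash
python3 -m crank '{"delta_pos":[[0.025,0,0],[0.042,0,0],[0.048,0,0],[0.051,0,0],[0.054,0,0],[0.056,0,0],[0.058,0,0],[0.0595,0,0],[0.0595,0,0],[0.0595,0,0]],"turn":[[0,0,0],[0,0,0],[0,0,0],[0,0,0],[0,0,0],[0,0,0],[0,0,0],[0,0,0],[0,0,0],[0,0,0]],"grip":[0,0,0,0,0,0,0,0,0,0]}'
```

```text
clock: 20.5
tool_pos: [0.6789, -0.1854, 0.0423]
orientation: [-86.7, 89.8, 20.2]
force: [-3.6, 1.9, 6.5]
opening: 0.0002
```

```bash
python3 -m crank '{"delta_pos":[[0.001,0,0],[0.001,0,0],[0.001,0,0],[0,0,0],[-0.03,0,0],[-0.06,0,0],[-0.09,0,0],[-0.1,0,0],[-0.1,0,0],[-0.1,0,0]],"turn":[[0,0,0],[0,0,0],[0,0,0],[0,0,0],[0,0,0],[0,0,0],[0,0,0],[0,0,0],[0,0,0],[0,0,0]],"grip":[0,0,0,0,0,0,0,0.5,1,1]}'
python3 - <<'E'
from h import *
plan((np.r_[.4484,.101,.15],rot(169.7)))
E
```

```text
clock: 21.33
tool_pos: [0.6787, -0.1856, 0.142]
orientation: [-86.2, 89.7, 20.8]
force: [-0.3, -0.2, -0.0]
opening: 0.0147
at [ 0.6787 -0.1856  0.142 ] psi -163.1 j6 16.5 t 21.33 F [-0.3 -0.2 -0. ] open 0.0147
  d [-0.0086, 0.1367, 0.3412] turn [27.24, 0.09, 0.29]
```

```bash
python3 -m crank '{"delta_pos":[[-0.01,0.015,0.03],[-0.01,0.03,0.07],[-0.01,0.045,0.11],[-0.01,0.06,0.15],[-0.01,0.075,0.19],[-0.01,0.09,0.23],[-0.01,0.105,0.27],[-0.01,0.12,0.31],[-0.01,0.1367,0.3412],[-0.01,0.1367,0.3412],[-0.01,0.1367,0.3412],[-0.01,0.1367,0.3412]],"turn":[[0,0,0],[4,0,0],[8,0,0],[12,0,0],[16,0,0],[20,0,0],[24,0,0],[27.2,0,0],[27.2,0,0],[27.2,0,0],[27.2,0,0],[27.2,0,0]],"grip":[1,1,1,1,1,1,1,1,1,1,1,1]}'
cat >> h.py <<'E'
def check():
    s=snap('top'); im=s['pixels']; hsv=cv2.cvtColor(im,cv2.COLOR_BGR2HSV)
    C=np.array([.5116,-.1266]); uv,P,c=pan(s,(290,450,140,260))
    m=(P[:,2]>.055)&(P[:,2]<.075)&(c.max(1)<70); q=P[m]; h=q[:,:2].mean(0) if m.sum()>15 else C
    d=np.hypot(*(P[:,:2]-h).T); hz=(P[:,2]>.010)&(P[:,2]<.022)&(d<.085)&(d>.066)
    print('handle',m.sum(),h.round(4),'rim',hz.sum(),ring(P[hz][:,:2]) if hz.sum()>20 else '')
    for n,lo,hi,r,z in (('green',(45,90,40),(85,255,255),(155,300,145,260),None),('blue',(100,110,50),(130,255,255),(230,300,140,200),None)):
        k=np.zeros(im.shape[:2],np.uint8);b=cv2.inRange(hsv,lo,hi);k[r[2]:r[3],r[0]:r[1]]=b[r[2]:r[3],r[0]:r[1]]
        N_,l,st,ce=cv2.connectedComponentsWithStats(k)
        for i in range(1,N_):
            if st[i,4]<40: continue
            ys,xs=np.where(l==i);Z=np.median(pts(s,np.c_[xs,ys])[:,2]);Q=pts(s,np.c_[xs,ys],Z)[:,:2];rr=cv2.minAreaRect((Q*1000).astype(np.float32))
            ev,V=np.linalg.eigh(np.cov(Q.T)); print(n,st[i,4],np.round(rr[0],1),'z',Z.round(4),'psi',round(np.degrees(np.arctan2(V[1,1],V[0,1]))%180,1))
    return s
E
python3 - <<'E'
from h import *
s=check(); cv2.imwrite('pics/t6.png',s['pixels'])
plan((np.r_[.4484,.101,.05],rot(169.7)))
E
```

```text
clock: 22.33
tool_pos: [0.4476, 0.1011, 0.1504]
orientation: [-47.7, 89.9, 32.2]
force: [-0.1, -0.4, 0.0]
opening: 0.0873
handle 70 [ 0.4969 -0.1269] rim 227 (array([ 0.49811994, -0.12737345]), np.float64(0.07429035252757245))
blue 103 [600.7  63.2] z 0.0631 psi 175.8
at [0.448  0.1006 0.1503] psi 169.8 j6 -47.6 t 22.38 F [-0.1 -0.4 -0.2] open 0.0872
  d [0.1003, -0.0002, 0.0003] turn [0.05, 0.08, 0.09]
```

View pics/t6.png

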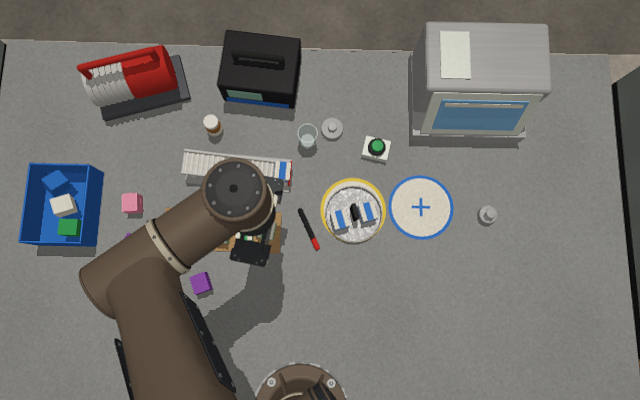

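The pan now reads (0.497,-0.127), visibly shifted toward the robot off the yellow ring's centre: this is the knock. I re-measure, then slide it back.

```bash
python3 -m crank '{"delta_pos":[[-0.02,0,0],[-0.02,0,-0.04],[-0.02,0,-0.08],[-0.02,0,-0.1],[-0.02,0,-0.1]],"turn":[[0,0,0],[0,0,0],[0,0,0],[0,0,0],[0,0,0]],"grip":[1,1,1,1,1]}'
python3 - <<'E'
from h import *
s=check()
uv,P,c=pan(s,(300,400,150,260))
m=(P[:,2]>.055)&(P[:,2]<.075)&(c.max(1)<70)
r=cv2.minAreaRect((pts(s,uv[m],.066)[:,:2]*1000).astype(np.float32)); print(r)
q=P[m&(P[:,2]>.06)];ev,V=np.linalg.eigh(np.cov(q[:,:2].T)); print('ang',np.degrees(np.arctan2(V[1,1],V[0,1]))%180)
hsv=cv2.cvtColor(s['pixels'],cv2.COLOR_BGR2HSV); b=cv2.inRange(hsv,(22,90,80),(35,255,255));k=np.zeros_like(b);k[170:250,310:390]=b[170:250,310:390]
ys,xs=np.where(k);w=pts(s,np.c_[xs,ys],0)[:,:2];w=w[abs(np.hypot(*(w-[.5115,-.1265]).T)-.086)<.004];print('yellow',len(w),ring(w))
plan()
E
```

```text
clock: 22.8
tool_pos: [0.429, -0.0017, 0.17]
orientation: [-28.8, 89.9, 50.6]
force: [0.4, -0.2, -0.7]
opening: 0.0872
handle 73 [ 0.4969 -0.1269] rim 186 (array([ 0.49797138, -0.12755644]), np.float64(0.07414720211885815))
green 92 [452.2 342. ] z 0.048 psi 176.4
blue 83 [603.5  63. ] z 0.0631 psi 171.8
((497.2653503417969, -126.71078491210938), (38.45610046386719, 12.434946060180664), 14.352846145629883)
ang 17.81836545867037
yellow 247 (array([ 0.51078662, -0.12635133]), np.float64(0.08582476037616622))
at [ 4.298e-01 -4.000e-04  1.702e-01] psi 169.4 j6 -37.0 t 22.85 F [ 0.1  0.5 -0.7] open 0.0876
```

```bash
python3 - <<'E'
from h import *
plan((np.r_[.4973,-.1269,.11],rot(196.5)))
E
```

```text
at [ 4.298e-01 -4.000e-04  1.702e-01] psi 169.4 j6 -37.0 t 22.85 F [ 0.1  0.5 -0.7] open 0.0876
  d [0.0602, -0.0894, -0.1121] turn [-27.06, 0.07, 0.1]
```

```bash
python3 -m crank '{"delta_pos":[[0.01,-0.02,-0.03],[0.02,-0.05,-0.06],[0.03,-0.07,-0.09],[0.04,-0.0894,-0.1121],[0.06,-0.0894,-0.1121],[0.06,-0.0894,-0.1121],[0.06,-0.0894,-0.1121],[0.06,-0.0894,-0.1121]],"turn":[[-6,0,0],[-12,0,0],[-18,0,0],[-24,0,0],[-27,0,0],[-27,0,0],[-27,0,0],[-27,0,0]],"grip":[1,1,1,1,1,1,1,1]}' | tail -1
python3 - <<'E'
from h import *
plan((np.r_[.4973,-.1269,.035],rot(196.5)))
E
```

```text
opening: 0.0876
at [ 0.4984 -0.1238  0.1108] psi -163.4 j6 8.7 t 23.52 F [-0.5  0.5  0.2] open 0.0876
  d [0.0758, 0.0021, -0.0028] turn [0.11, 0.04, 0.13]
```

```bash
python3 -m crank '{"delta_pos":[[0,0.0021,-0.0028],[0.02,0.0021,-0.0028],[0.045,0.0021,-0.0028],[0.065,0.0021,-0.0028],[0.0755,0.0021,-0.0028],[0.0755,0.0021,-0.0028],[0.0755,0.0021,-0.0028]],"turn":[[0,0,0],[0,0,0],[0,0,0],[0,0,0],[0,0,0],[0,0,0],[0,0,0]],"grip":[1,1,1,1,1,1,1]}'
python3 -m crank '{"delta_pos":[[0,0,0],[0,0,0],[0,0,0],[0,0,0],[0,0,0],[0,0,0],[0,0,0],[0,0,0]],"turn":[[0,0,0],[0,0,0],[0,0,0],[0,0,0],[0,0,0],[0,0,0],[0,0,0],[0,0,0]],"grip":[0.25,0.25,0.25,0.25,0.25,0.25,0.25,0.25]}'
python3 - <<'E'
from h import *
p=cur()[0]; plan((np.r_[.5113,-.1266,p[2]],rot(196.5)))
E
```

```text
clock: 24.1
tool_pos: [0.4975, -0.1263, 0.0359]
orientation: [-81.1, 89.8, 25.7]
force: [0.3, -0.7, 0.6]
opening: 0.0877
clock: 24.77
tool_pos: [0.4979, -0.1267, 0.0353]
orientation: [-81.6, 89.8, 25.1]
force: [3.1, 1.8, -1.8]
opening: 0.0397
at [ 0.4979 -0.1267  0.0353] psi -163.2 j6 9.3 t 24.77 F [ 3.1  1.8 -1.8] open 0.0397
  d [0.0001, -0.0129, -0.0038] turn [0.25, 0.03, 0.23]
```

```bash
python3 -m crank '{"delta_pos":[[0,-0.002,-0.0005],[0,-0.005,-0.0015],[0,-0.008,-0.0025],[0,-0.011,-0.0035],[0,-0.013,-0.0038],[0,-0.013,-0.0038],[0,-0.013,-0.0038],[0,-0.013,-0.0038]],"turn":[[0,0,0],[0,0,0],[0,0,0],[0,0,0],[0,0,0],[0,0,0],[0,0,0],[0,0,0]],"grip":[0.25,0.25,0.25,0.25,0.25,0.25,0.25,0.25]}'
python3 -m crank '{"delta_pos":[[0,0,0],[0,0,0],[0,0,0],[0,0,0],[0,0,0],[0,0,0],[-0.02,0,0],[-0.05,0,0],[-0.08,0,0],[-0.11,0,0],[-0.11,0,0],[-0.11,0,0]],"turn":[[0,0,0],[0,0,0],[0,0,0],[0,0,0],[0,0,0],[0,0,0],[0,0,0],[0,0,0],[0,0,0],[0,0,0],[0,0,0],[0,0,0]],"grip":[1,1,1,1,1,1,1,1,1,1,1,1]}'
python3 - <<'E'
from h import *
plan((np.r_[.4484,.101,.11],rot(169.7)))
E
```

```text
clock: 25.43
tool_pos: [0.5081, -0.1273, 0.0351]
orientation: [46.1, 89.9, 152.9]
force: [-7.6, -1.5, 9.8]
opening: 0.0396
clock: 26.43
tool_pos: [0.5117, -0.1267, 0.1471]
orientation: [-89.6, 89.6, 17.2]
force: [-0.3, 0.2, -0.0]
opening: 0.0873
at [ 0.5117 -0.1267  0.1471] psi -163.2 j6 9.4 t 26.43 F [-0.3  0.2 -0. ] open 0.0873
  d [0.0371, -0.0048, 0.2363] turn [27.06, 0.1, 0.4]
```

```bash
python3 -m crank '{"delta_pos":[[0,0,0.03],[0,0,0.07],[0,0,0.11],[0,0,0.15],[0,0,0.19],[0.01,-0.0048,0.22],[0.02,-0.0048,0.2363],[0.02,-0.0048,0.2363],[0.02,-0.0048,0.2363],[0.02,-0.0048,0.2363]],"turn":[[0,0,0],[7,0,0],[14,0,0],[20,0,0],[27,0,0],[27,0,0],[27,0,0],[27,0,0],[27,0,0],[27,0,0]],"grip":[1,1,1,1,1,1,1,1,1,1]}' | tail -1
python3 - <<'E'
from h import *
s=check(); cv2.imwrite('pics/t7.png',cv2.resize(s['pixels'][160:260,290:460],None,fx=4,fy=4))
uv,P,c=pan(s,(300,400,150,260))
m=(P[:,2]>.055)&(P[:,2]<.075)&(c.max(1)<70)
r=cv2.minAreaRect((pts(s,uv[m],.066)[:,:2]*1000).astype(np.float32)); print(r)
plan((np.r_[.4484,.101,.05],rot(169.7)))
E
```

```text
opening: 0.0872
handle 70 [ 0.5049 -0.1282] rim 232 (array([ 0.50592019, -0.12866092]), np.float64(0.07426908300108803))
blue 102 [600.7  62.9] z 0.0636 psi 176.4
((505.06341552734375, -128.04293823242188), (38.0324592590332, 12.152556419372559), 15.542181015014648)
at [0.4469 0.1002 0.125 ] psi 169.7 j6 -47.7 t 27.32 F [-0.2 -0.6  0. ] open 0.088
  d [0.075, -0.0012, 0.0009] turn [0.04, 0.07, 0.08]
```

View pics/t7.png

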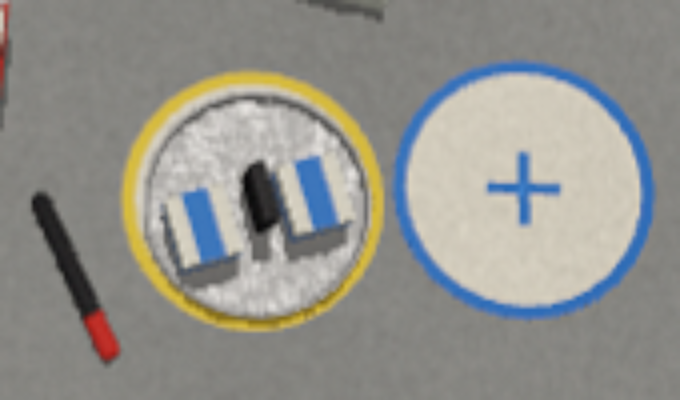

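The pan is back within the ring but reads (0.506,-0.1285), about 5 mm short; I will trim that at the end. Now the restock, first carton.

```bash
cat >> h.py <<'E'
T1=np.array([.6006,.0629,.0634]); U=np.array([np.cos(np.radians(LY))*np.cos(.16),np.sin(np.radians(LY))*np.cos(.16),np.sin(.16)])
LOAD=T1+.232*U-.044*N+.0185*N   # TCP when carton underside ~1.5 mm above deck, grip 17 mm over it
def toload(): plan((LOAD+.06*N,rot(LP,TI)),(LOAD,rot(LP,TI)))
E
python3 -m crank '{"delta_pos":[[0.03,-0.001,0.001],[0.06,-0.001,0.001],[0.085,-0.001,0.001],[0.1,-0.001,0.001],[0.104,-0.001,0.001],[0.104,-0.001,0.001],[0.104,-0.001,0.001],[0.104,-0.001,0.001],[0.104,-0.001,0.001],[0.104,-0.001,0.001],[0.104,-0.001,0.001],[0.104,-0.001,0.001]],"turn":[[0,0,0],[0,0,0],[0,0,0],[0,0,0],[0,0,0],[0,0,0],[0,0,0],[0,0,0],[0,0,0],[0,0,0],[0,0,0],[0,0,0]],"grip":[1,1,1,1,1,1,0.3,0.3,0.3,0.3,0.3,0.3]}'
python3 -m crank '{"delta_pos":[[0,0,0],[0,0,0],[0,0,0],[-0.01,0,0],[-0.04,0,0],[-0.08,0,0],[-0.12,0,0],[-0.15,0,0],[-0.15,0,0],[-0.15,0,0]],"turn":[[0,0,0],[0,0,0],[0,0,0],[0,0,0],[0,0,0],[0,0,0],[0,0,0],[0,0,0],[0,0,0],[0,0,0]],"grip":[0.3,0.3,0.3,0.3,0.3,0.3,0.3,0.3,0.3,0.3]}'
python3 -c "
from h import *
toload()"
```

```text
clock: 28.32
tool_pos: [0.4486, 0.102, 0.0218]
orientation: [-45.2, 89.8, 34.6]
force: [-0.6, -1.0, -0.5]
opening: 0.0535
clock: 29.15
tool_pos: [0.4487, 0.1022, 0.173]
orientation: [-42.4, 89.6, 37.3]
force: [0.3, -0.8, -1.2]
opening: 0.0461
at [0.4487 0.1022 0.173 ] psi 169.7 j6 -47.7 t 29.15 F [ 0.3 -0.8 -1.2] open 0.0461
  d [0.0403, -0.1327, 0.2105] turn [-6.02, -8.88, 0.77]
  d [0.0996, -0.1314, 0.2197] turn [-6.02, -8.88, 0.77]
```

```bash
python3 -m crank '{"delta_pos":[[0,-0.015,0.025],[0,-0.035,0.055],[0,-0.055,0.085],[0,-0.075,0.115],[0.01,-0.095,0.145],[0.02,-0.11,0.175],[0.03,-0.125,0.2],[0.0403,-0.1327,0.2105],[0.0403,-0.1327,0.2105],[0.0403,-0.1327,0.2105],[0.0403,-0.1327,0.2105]],"turn":[[-1,-1,0],[-2,-3,0.2],[-4,-5,0.4],[-6,-7,0.6],[-6.02,-8.88,0.77],[-6.02,-8.88,0.77],[-6.02,-8.88,0.77],[-6.02,-8.88,0.77],[-6.02,-8.88,0.77],[-6.02,-8.88,0.77],[-6.02,-8.88,0.77]],"grip":[0.3,0.3,0.3,0.3,0.3,0.3,0.3,0.3,0.3,0.3,0.3]}'
python3 -c "
from h import *
toload()
s=snap('side');cv2.imwrite('pics/s8.png',cv2.resize(s['pixels'][160:340,200:400],None,fx=3,fy=3))"
```

```text
clock: 30.07
tool_pos: [0.6152, 0.2844, 0.1302]
orientation: [1.9, 81.1, 87.7]
force: [-0.5, 0.1, -0.2]
opening: 0.0458
at [0.6152 0.2844 0.1302] psi 175.8 j6 -36.9 t 30.07 F [-0.5  0.1 -0.2] open 0.0458
  d [-0.0039, -0.0016, 0.0022] turn [-0.05, -0.27, -0.29]
  d [0.0561, -0.0019, 0.0025] turn [-0.05, -0.27, -0.29]
```

View pics/s8.png

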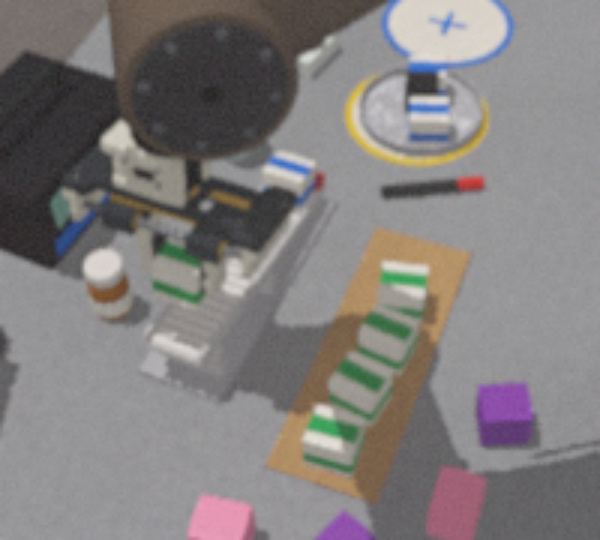

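The carton is held above the lane's rear end, aligned with it; four remain on the pad. Lower and release.

```bash
python3 -m crank '{"delta_pos":[[0.02,-0.0019,0.0025],[0.038,-0.0019,0.0025],[0.05,-0.0019,0.0025],[0.056,-0.0019,0.0025],[0.056,-0.0019,0.0025],[0.056,-0.0019,0.0025]],"turn":[[0,-0.2,-0.3],[0,-0.2,-0.3],[0,-0.2,-0.3],[0,-0.2,-0.3],[0,-0.2,-0.3],[0,-0.2,-0.3]],"grip":[0.3,0.3,0.3,0.3,0.3,0.3]}'
python3 -m crank '{"delta_pos":[[0,0,0],[0,0,0],[0,0,0],[0,0,0],[0,0,0],[-0.02,0,0],[-0.05,0,0],[-0.08,0,0],[-0.08,0,0],[-0.08,0,0],[-0.08,0,0]],"turn":[[0,0,0],[0,0,0],[0,0,0],[0,0,0],[0,0,0],[0,0,0],[0,0,0],[0,0,0],[0,0,0],[0,0,0],[0,0,0]],"grip":[0.7,0.7,0.7,0.7,0.7,0.7,0.7,0.7,1,1,1]}'
python3 -c "
from h import *
check()
plan((np.r_[.4403,.1594,.12],rot(190)))"
```

```text
clock: 30.62
tool_pos: [0.6189, 0.2961, 0.0775]
orientation: [-1.0, 80.8, 84.8]
force: [-0.0, 0.4, -1.4]
opening: 0.0455
clock: 31.53
tool_pos: [0.6174, 0.2834, 0.1559]
orientation: [-0.8, 80.8, 84.9]
force: [-0.0, -0.2, -0.1]
opening: 0.0762
handle 71 [ 0.5049 -0.1283] rim 223 (array([ 0.50607324, -0.12882303]), np.float64(0.07434243960501104))
green 100 [606.1 102.3] z 0.0697 psi 174.8
green 108 [449.4 341.8] z 0.0478 psi 179.4
green 112 [444.1 281.2] z 0.0474 psi 167.8
green 110 [440.5 159.8] z 0.0471 psi 11.9
green 110 [436.7 219.2] z 0.0478 psi 170.8
blue 102 [602.  63.] z 0.0635 psi 178.4
at [0.6171 0.2833 0.1551] psi 175.7 j6 -37.2 t 31.58 F [ 0.3 -0.1  0. ] open 0.0801
  d [0.0126, 0.1672, -0.1405] turn [-14.22, 9.13, 1.22]
```

```bash
python3 -m crank '{"delta_pos":[[0,0.03,-0.025],[0,0.06,-0.05],[0,0.09,-0.075],[0,0.12,-0.1],[0.01,0.15,-0.125],[0.0126,0.1672,-0.1405],[0.0126,0.1672,-0.1405],[0.0126,0.1672,-0.1405],[0.0126,0.1672,-0.1405],[0.0126,0.1672,-0.1405]],"turn":[[-3,2,0],[-6,4,0.5],[-9,6,0.8],[-12,8,1],[-15,9.13,1.2],[-15,9.13,1.2],[-15,9.13,1.2],[-15,9.13,1.2],[-15,9.13,1.2],[-15,9.13,1.2]],"grip":[1,1,1,1,1,1,1,1,1,1]}' | tail -1
python3 -c "
from h import *
plan((np.r_[.4404,.1596,.021],rot(191)))"
```

```text
opening: 0.0877
at [0.4416 0.1602 0.1205] psi -169.2 j6 -33.4 t 32.42 F [ 0.1 -0.1 -0. ] open 0.0877
  d [0.0995, 0.0016, -0.0003] turn [-0.21, -0.01, 0.15]
```

```bash
python3 -m crank '{"delta_pos":[[0.03,0.0015,0],[0.06,0.0015,0],[0.085,0.0015,0],[0.096,0.0015,0],[0.0995,0.0015,0],[0.0995,0.0015,0],[0.0995,0.0015,0],[0.0995,0.0015,0],[0.0995,0.0015,0],[0.0995,0.0015,0],[0.0995,0.0015,0],[0.0995,0.0015,0]],"turn":[[0,0,0],[0,0,0],[0,0,0],[0,0,0],[0,0,0],[0,0,0],[0,0,0],[0,0,0],[0,0,0],[0,0,0],[0,0,0],[0,0,0]],"grip":[1,1,1,1,1,1,0.3,0.3,0.3,0.3,0.3,0.3]}' | sed -n 2p
python3 -m crank '{"delta_pos":[[0,0,0],[0,0,0],[0,0,0],[-0.01,0,0],[-0.04,0,0],[-0.08,0,0],[-0.12,0,0],[-0.15,0,0],[-0.15,0,0],[-0.15,0,0]],"turn":[[0,0,0],[0,0,0],[0,0,0],[0,0,0],[0,0,0],[0,0,0],[0,0,0],[0,0,0],[0,0,0],[0,0,0]],"grip":[0.3,0.3,0.3,0.3,0.3,0.3,0.3,0.3,0.3,0.3]}' | tail -1
python3 -c "
from h import *
toload()"
```

```text
tool_pos: [0.4398, 0.1595, 0.0215]
opening: 0.0462
at [0.4399 0.1599 0.1727] psi -169.2 j6 -33.5 t 34.25 F [-0.1  0.1 -1. ] open 0.0462
  d [0.0396, -0.1973, 0.0905] turn [14.98, -8.95, -0.89]
  d [0.0989, -0.1994, 0.0996] turn [14.98, -8.95, -0.89]
```

```bash
python3 -m crank '{"delta_pos":[[0,-0.025,0.01],[0,-0.055,0.02],[0,-0.085,0.035],[0,-0.115,0.05],[0.01,-0.145,0.065],[0.02,-0.17,0.08],[0.03,-0.19,0.088],[0.0396,-0.1973,0.0905],[0.0396,-0.1973,0.0905],[0.0396,-0.1973,0.0905],[0.0396,-0.1973,0.0905]],"turn":[[2,-1,0],[4,-3,0.2],[7,-5,-0.4],[10,-7,-0.6],[13,-8.95,-0.89],[14.98,-8.95,-0.89],[14.98,-8.95,-0.89],[14.98,-8.95,-0.89],[14.98,-8.95,-0.89],[14.98,-8.95,-0.89],[14.98,-8.95,-0.89]],"grip":[0.3,0.3,0.3,0.3,0.3,0.3,0.3,0.3,0.3,0.3,0.3]}' | tail -1
python3 -c "
from h import *
toload()"
```

```text
opening: 0.0459
at [0.6153 0.2844 0.1311] psi 175.8 j6 -37.0 t 35.17 F [ 0.9  0.8 -1. ] open 0.0459
  d [-0.003, -0.0016, 0.002] turn [-0.03, -0.25, -0.23]
  d [0.057, -0.0018, 0.0023] turn [-0.03, -0.25, -0.23]
```

```bash
python3 -m crank '{"delta_pos":[[0.02,-0.0019,0.0025],[0.038,-0.0019,0.0025],[0.05,-0.0019,0.0025],[0.056,-0.0019,0.0025],[0.056,-0.0019,0.0025],[0.056,-0.0019,0.0025]],"turn":[[0,-0.2,-0.3],[0,-0.2,-0.3],[0,-0.2,-0.3],[0,-0.2,-0.3],[0,-0.2,-0.3],[0,-0.2,-0.3]],"grip":[0.3,0.3,0.3,0.3,0.3,0.3]}' | sed -n 2p
python3 -m crank '{"delta_pos":[[0,0,0],[0,0,0],[0,0,0],[0,0,0],[0,0,0],[-0.02,0,0],[-0.05,0,0],[-0.08,0,0],[-0.08,0,0],[-0.08,0,0],[-0.08,0,0]],"turn":[[0,0,0],[0,0,0],[0,0,0],[0,0,0],[0,0,0],[0,0,0],[0,0,0],[0,0,0],[0,0,0],[0,0,0],[0,0,0]],"grip":[0.7,0.7,0.7,0.7,0.7,0.7,0.7,0.7,1,1,1]}' | tail -1
python3 -c "
from h import *
check()
plan((np.r_[.4366,.2193,.12],rot(170.8)))"
```

```text
tool_pos: [0.6189, 0.2961, 0.0776]
opening: 0.0755
handle 71 [ 0.5046 -0.1282] rim 231 (array([ 0.50604984, -0.12870608]), np.float64(0.0742097574522861))
green 101 [608.9 141.9] z 0.0762 psi 176.7
green 100 [606.1 102.1] z 0.0702 psi 175.8
green 107 [449.4 341.8] z 0.0478 psi 179.0
green 112 [444.1 281.1] z 0.0478 psi 167.8
green 110 [436.7 219.3] z 0.0475 psi 170.8
blue 103 [602.  63.] z 0.0632 psi 178.3
at [0.6171 0.2832 0.1552] psi 175.7 j6 -37.3 t 36.63 F [-0.4 -0.5  0.3] open 0.08
  d [0.0222, 0.1754, -0.0817] turn [4.94, 9.17, -0.3]
```

```bash
python3 -m crank '{"delta_pos":[[0,0.03,-0.015],[0,0.06,-0.03],[0,0.095,-0.045],[0.01,0.13,-0.06],[0.015,0.16,-0.075],[0.022,0.1754,-0.0817],[0.022,0.1754,-0.0817],[0.022,0.1754,-0.0817],[0.022,0.1754,-0.0817],[0.022,0.1754,-0.0817]],"turn":[[1,2,0],[2,4,0],[3,6,-0.2],[4,8,-0.3],[4.94,9.17,-0.3],[4.94,9.17,-0.3],[4.94,9.17,-0.3],[4.94,9.17,-0.3],[4.94,9.17,-0.3],[4.94,9.17,-0.3]],"grip":[1,1,1,1,1,1,1,1,1,1]}' | tail -1
python3 -c "
from h import *
plan((np.r_[.4366,.2193,.021],rot(170.8)))"
```

```text
opening: 0.0877
at [0.4379 0.2199 0.1206] psi 170.8 j6 -59.0 t 37.47 F [-0.2 -0.6  0.7] open 0.0877
  d [0.0996, 0.0013, -0.0008] turn [0.0, 0.02, 0.06]
```

```bash
python3 -m crank '{"delta_pos":[[0.03,0.0013,-0.0008],[0.06,0.0013,-0.0008],[0.085,0.0013,-0.0008],[0.096,0.0013,-0.0008],[0.0995,0.0013,-0.0008],[0.0995,0.0013,-0.0008],[0.0995,0.0013,-0.0008],[0.0995,0.0013,-0.0008],[0.0995,0.0013,-0.0008],[0.0995,0.0013,-0.0008],[0.0995,0.0013,-0.0008],[0.0995,0.0013,-0.0008]],"turn":[[0,0,0],[0,0,0],[0,0,0],[0,0,0],[0,0,0],[0,0,0],[0,0,0],[0,0,0],[0,0,0],[0,0,0],[0,0,0],[0,0,0]],"grip":[1,1,1,1,1,1,0.3,0.3,0.3,0.3,0.3,0.3]}' | sed -n 2p
python3 -m crank '{"delta_pos":[[0,0,0],[0,0,0],[0,0,0],[-0.01,0,0],[-0.04,0,0],[-0.08,0,0],[-0.12,0,0],[-0.15,0,0],[-0.15,0,0],[-0.15,0,0]],"turn":[[0,0,0],[0,0,0],[0,0,0],[0,0,0],[0,0,0],[0,0,0],[0,0,0],[0,0,0],[0,0,0],[0,0,0]],"grip":[0.3,0.3,0.3,0.3,0.3,0.3,0.3,0.3,0.3,0.3]}' | tail -1
python3 -c "
from h import *
toload()"
```

```text
tool_pos: [0.4359, 0.2191, 0.0217]
opening: 0.0456
at [0.4362 0.2196 0.173 ] psi 170.8 j6 -59.1 t 39.3 F [ 0.4 -0.6 -1.3] open 0.0456
  d [0.0394, -0.1678, 0.0941] turn [-4.97, -8.94, 0.57]
  d [0.0987, -0.1668, 0.1034] turn [-4.97, -8.94, 0.57]
```

```bash
python3 -m crank '{"delta_pos":[[0,-0.025,0.01],[0,-0.055,0.02],[0,-0.085,0.035],[0,-0.115,0.055],[0.01,-0.14,0.075],[0.025,-0.16,0.088],[0.0394,-0.1678,0.0941],[0.0394,-0.1678,0.0941],[0.0394,-0.1678,0.0941],[0.0394,-0.1678,0.0941]],"turn":[[-1,-1,0],[-2,-3,0.2],[-3,-5,0.4],[-4,-7,0.5],[-4.97,-8.94,0.57],[-4.97,-8.94,0.57],[-4.97,-8.94,0.57],[-4.97,-8.94,0.57],[-4.97,-8.94,0.57],[-4.97,-8.94,0.57]],"grip":[0.3,0.3,0.3,0.3,0.3,0.3,0.3,0.3,0.3,0.3]}' | tail -1
python3 -c "
from h import *
toload()"
```

```text
opening: 0.0455
at [0.6155 0.2845 0.1311] psi 175.8 j6 -37.0 t 40.13 F [ 0.4  0.7 -1.8] open 0.0455
  d [-0.003, -0.0014, 0.002] turn [-0.03, -0.28, -0.22]
  d [0.057, -0.0016, 0.0023] turn [-0.03, -0.28, -0.22]
```

```bash
python3 -m crank '{"delta_pos":[[0.02,-0.0017,0.0024],[0.038,-0.0017,0.0024],[0.05,-0.0017,0.0024],[0.056,-0.0017,0.0024],[0.056,-0.0017,0.0024],[0.056,-0.0017,0.0024]],"turn":[[0,-0.2,-0.2],[0,-0.2,-0.2],[0,-0.2,-0.2],[0,-0.2,-0.2],[0,-0.2,-0.2],[0,-0.2,-0.2]],"grip":[0.3,0.3,0.3,0.3,0.3,0.3]}' | sed -n 2p
python3 -m crank '{"delta_pos":[[0,0,0],[0,0,0],[0,0,0],[0,0,0],[0,0,0],[-0.02,0,0],[-0.05,0,0],[-0.08,0,0],[-0.08,0,0],[-0.08,0,0],[-0.08,0,0]],"turn":[[0,0,0],[0,0,0],[0,0,0],[0,0,0],[0,0,0],[0,0,0],[0,0,0],[0,0,0],[0,0,0],[0,0,0],[0,0,0]],"grip":[0.7,0.7,0.7,0.7,0.7,0.7,0.7,0.7,1,1,1]}' | tail -1
python3 -c "
from h import *
check()
plan((np.r_[.444,.2812,.12],rot(167.8)))"
```

```text
tool_pos: [0.6188, 0.296, 0.0778]
opening: 0.0758
handle 71 [ 0.5047 -0.1282] rim 234 (array([ 0.5059535 , -0.12872955]), np.float64(0.07421309526512206))
green 105 [610.8 180.9] z 0.0826 psi 175.7
green 101 [608.9 141.9] z 0.0761 psi 176.7
green 99 [606.2 102.3] z 0.0701 psi 175.3
green 107 [449.4 341.9] z 0.0476 psi 179.0
green 112 [444.1 281.2] z 0.0474 psi 167.8
blue 103 [601.7  62.9] z 0.0643 psi 178.3
at [0.6172 0.283  0.1553] psi 175.8 j6 -37.2 t 41.6 F [-0.3 -0.  -0.3] open 0.0801
  d [0.0325, 0.1726, -0.0201] turn [7.94, 9.14, -0.62]
```

```bash
python3 -m crank '{"delta_pos":[[0,0.03,0],[0,0.06,-0.005],[0,0.095,-0.01],[0.01,0.13,-0.015],[0.02,0.16,-0.02],[0.0325,0.1726,-0.0201],[0.0325,0.1726,-0.0201],[0.0325,0.1726,-0.0201],[0.0325,0.1726,-0.0201],[0.0325,0.1726,-0.0201]],"turn":[[1,2,0],[3,4,-0.2],[5,6,-0.4],[7,8,-0.5],[7.94,9.14,-0.6],[7.94,9.14,-0.6],[7.94,9.14,-0.6],[7.94,9.14,-0.6],[7.94,9.14,-0.6],[7.94,9.14,-0.6]],"grip":[1,1,1,1,1,1,1,1,1,1]}' | tail -1
python3 -c "
from h import *
plan((np.r_[.444,.2812,.021],rot(167.8)))"
```

```text
opening: 0.0877
at [0.4455 0.2816 0.1207] psi 167.8 j6 -65.9 t 42.43 F [-0.3  0.7  0.4] open 0.0877
  d [0.0997, 0.0015, -0.0008] turn [-0.01, 0.04, 0.05]
```

```bash
python3 -m crank '{"delta_pos":[[0.03,0.0015,-0.0008],[0.06,0.0015,-0.0008],[0.085,0.0015,-0.0008],[0.096,0.0015,-0.0008],[0.0995,0.0015,-0.0008],[0.0995,0.0015,-0.0008],[0.0995,0.0015,-0.0008],[0.0995,0.0015,-0.0008],[0.0995,0.0015,-0.0008],[0.0995,0.0015,-0.0008],[0.0995,0.0015,-0.0008],[0.0995,0.0015,-0.0008]],"turn":[[0,0,0],[0,0,0],[0,0,0],[0,0,0],[0,0,0],[0,0,0],[0,0,0],[0,0,0],[0,0,0],[0,0,0],[0,0,0],[0,0,0]],"grip":[1,1,1,1,1,1,0.3,0.3,0.3,0.3,0.3,0.3]}' | sed -n 2p
python3 -m crank '{"delta_pos":[[0,0,0],[0,0,0],[0,0,0],[-0.01,0,0],[-0.04,0,0],[-0.08,0,0],[-0.12,0,0],[-0.15,0,0],[-0.15,0,0],[-0.15,0,0]],"turn":[[0,0,0],[0,0,0],[0,0,0],[0,0,0],[0,0,0],[0,0,0],[0,0,0],[0,0,0],[0,0,0],[0,0,0]],"grip":[0.3,0.3,0.3,0.3,0.3,0.3,0.3,0.3,0.3,0.3]}' | tail -1
python3 -c "
from h import *
toload()"
```

```text
tool_pos: [0.4431, 0.2811, 0.0215]
opening: 0.0457
at [0.4434 0.2816 0.1736] psi 167.8 j6 -66.0 t 44.27 F [-0.  -0.  -1.1] open 0.0457
  d [0.0398, -0.1686, 0.0406] turn [-7.95, -8.89, 0.8]
  d [0.0991, -0.1672, 0.0498] turn [-7.95, -8.89, 0.8]
```

```bash
python3 -m crank '{"delta_pos":[[0,-0.025,0.005],[0,-0.055,0.01],[0,-0.085,0.015],[0,-0.115,0.02],[0.01,-0.14,0.03],[0.025,-0.16,0.038],[0.0398,-0.1686,0.0406],[0.0398,-0.1686,0.0406],[0.0398,-0.1686,0.0406],[0.0398,-0.1686,0.0406]],"turn":[[-1,-1,0],[-3,-3,0.2],[-5,-5,0.4],[-7,-7,0.6],[-7.95,-8.89,0.8],[-7.95,-8.89,0.8],[-7.95,-8.89,0.8],[-7.95,-8.89,0.8],[-7.95,-8.89,0.8],[-7.95,-8.89,0.8]],"grip":[0.3,0.3,0.3,0.3,0.3,0.3,0.3,0.3,0.3,0.3]}' | tail -1
python3 -c "
from h import *
toload()"
```

```text
opening: 0.0461
at [0.6155 0.2847 0.1309] psi 175.8 j6 -37.0 t 45.1 F [-0.2  0.1 -0.4] open 0.0461
  d [-0.0033, -0.0014, 0.0018] turn [-0.03, -0.3, -0.22]
  d [0.0567, -0.0016, 0.0021] turn [-0.03, -0.3, -0.22]
```

```bash
python3 -m crank '{"delta_pos":[[0.02,-0.0017,0.0022],[0.038,-0.0017,0.0022],[0.05,-0.0017,0.0022],[0.056,-0.0017,0.0022],[0.056,-0.0017,0.0022],[0.056,-0.0017,0.0022]],"turn":[[0,-0.2,-0.2],[0,-0.2,-0.2],[0,-0.2,-0.2],[0,-0.2,-0.2],[0,-0.2,-0.2],[0,-0.2,-0.2]],"grip":[0.3,0.3,0.3,0.3,0.3,0.3]}' | sed -n 2p
python3 -m crank '{"delta_pos":[[0,0,0],[0,0,0],[0,0,0],[0,0,0],[0,0,0],[-0.02,0,0],[-0.05,0,0],[-0.08,0,0],[-0.08,0,0],[-0.08,0,0],[-0.08,0,0]],"turn":[[0,0,0],[0,0,0],[0,0,0],[0,0,0],[0,0,0],[0,0,0],[0,0,0],[0,0,0],[0,0,0],[0,0,0],[0,0,0]],"grip":[0.7,0.7,0.7,0.7,0.7,0.7,0.7,0.7,1,1,1]}' | tail -1
python3 -c "
from h import *
check()
plan((np.r_[.4494,.3418,.12],rot(179.3)))"
```

```text
tool_pos: [0.6187, 0.296, 0.0771]
opening: 0.076
handle 69 [ 0.5051 -0.1283] rim 227 (array([ 0.50594562, -0.12871856]), np.float64(0.07428081577085))
green 107 [613.  220.2] z 0.0895 psi 176.6
green 105 [610.7 180.9] z 0.0827 psi 175.7
green 101 [608.9 141.9] z 0.0761 psi 176.7
green 99 [606.2 102.2] z 0.0701 psi 175.3
green 107 [449.4 342. ] z 0.0473 psi 179.5
blue 103 [601.8  62.9] z 0.064 psi 178.3
at [0.6171 0.2828 0.1546] psi 175.8 j6 -37.2 t 46.57 F [-1.3  0.8 -1.5] open 0.0795
  d [0.0415, 0.1716, 0.0403] turn [-3.54, 9.11, 0.28]
```

```bash
python3 -m crank '{"delta_pos":[[0,0.03,0.005],[0,0.06,0.01],[0,0.095,0.015],[0.01,0.13,0.025],[0.025,0.16,0.035],[0.0415,0.1716,0.0403],[0.0415,0.1716,0.0403],[0.0415,0.1716,0.0403],[0.0415,0.1716,0.0403],[0.0415,0.1716,0.0403]],"turn":[[-1,2,0],[-2,4,0.1],[-3,6,0.2],[-3.5,8,0.3],[-3.5,9.1,0.3],[-3.5,9.1,0.3],[-3.5,9.1,0.3],[-3.5,9.1,0.3],[-3.5,9.1,0.3],[-3.5,9.1,0.3]],"grip":[1,1,1,1,1,1,1,1,1,1]}' | tail -1
python3 -c "
from h import *
plan((np.r_[.4494,.3418,.021],rot(179.3)))"
```

```text
opening: 0.0877
at [0.4507 0.3418 0.1208] psi 179.2 j6 -57.8 t 47.4 F [-0.   0.3  0.2] open 0.0877
  d [0.0998, 0.0014, -0.0001] turn [-0.07, 0.04, 0.05]
```

```bash
python3 -m crank '{"delta_pos":[[0.03,0.0014,0],[0.06,0.0014,0],[0.085,0.0014,0],[0.096,0.0014,0],[0.0995,0.0014,0],[0.0995,0.0014,0],[0.0995,0.0014,0],[0.0995,0.0014,0],[0.0995,0.0014,0],[0.0995,0.0014,0],[0.0995,0.0014,0],[0.0995,0.0014,0]],"turn":[[0,0,0],[0,0,0],[0,0,0],[0,0,0],[0,0,0],[0,0,0],[0,0,0],[0,0,0],[0,0,0],[0,0,0],[0,0,0],[0,0,0]],"grip":[1,1,1,1,1,1,0.3,0.3,0.3,0.3,0.3,0.3]}' | sed -n 2p
python3 -m crank '{"delta_pos":[[0,0,0],[0,0,0],[0,0,0],[-0.01,0,0],[-0.04,0,0],[-0.08,0,0],[-0.12,0,0],[-0.15,0,0],[-0.15,0,0],[-0.15,0,0]],"turn":[[0,0,0],[0,0,0],[0,0,0],[0,0,0],[0,0,0],[0,0,0],[0,0,0],[0,0,0],[0,0,0],[0,0,0]],"grip":[0.3,0.3,0.3,0.3,0.3,0.3,0.3,0.3,0.3,0.3]}' | tail -1
python3 -c "
from h import *
toload()"
```

```text
tool_pos: [0.4487, 0.3422, 0.0216]
opening: 0.0464
at [0.449  0.3428 0.1738] psi 179.3 j6 -57.9 t 49.23 F [-0.8 -0.1 -1.8] open 0.0464
  d [0.0397, -0.1685, -0.055] turn [3.48, -8.9, -0.11]
  d [0.099, -0.1689, -0.0457] turn [3.48, -8.9, -0.11]
```

```bash
python3 -m crank '{"delta_pos":[[0,-0.025,-0.008],[0,-0.055,-0.016],[0,-0.085,-0.025],[0,-0.115,-0.035],[0.01,-0.14,-0.045],[0.025,-0.16,-0.052],[0.0397,-0.1685,-0.055],[0.0397,-0.1685,-0.055],[0.0397,-0.1685,-0.055],[0.0397,-0.1685,-0.055]],"turn":[[1,-1,0],[2,-3,0],[3,-5,0],[3.5,-7,-0.1],[3.5,-8.9,-0.1],[3.5,-8.9,-0.1],[3.5,-8.9,-0.1],[3.5,-8.9,-0.1],[3.5,-8.9,-0.1],[3.5,-8.9,-0.1]],"grip":[0.3,0.3,0.3,0.3,0.3,0.3,0.3,0.3,0.3,0.3]}' | tail -1
python3 -c "
from h import *
toload()"
```

```text
opening: 0.0456
at [0.6154 0.2851 0.131 ] psi 175.8 j6 -37.1 t 50.07 F [ 0.   0.9 -0.6] open 0.0456
  d [-0.0033, -0.0015, 0.0014] turn [-0.01, -0.3, -0.21]
  d [0.0567, -0.0017, 0.0017] turn [-0.01, -0.3, -0.21]
```

```bash
python3 -m crank '{"delta_pos":[[0.02,-0.0017,0.0018],[0.038,-0.0017,0.0018],[0.05,-0.0017,0.0018],[0.056,-0.0017,0.0018],[0.056,-0.0017,0.0018],[0.056,-0.0017,0.0018]],"turn":[[0,-0.2,-0.2],[0,-0.2,-0.2],[0,-0.2,-0.2],[0,-0.2,-0.2],[0,-0.2,-0.2],[0,-0.2,-0.2]],"grip":[0.3,0.3,0.3,0.3,0.3,0.3]}' | sed -n 2p
python3 -m crank '{"delta_pos":[[0,0,0],[0,0,0],[0,0,0],[0,0,0],[0,0,0],[-0.02,0,0],[-0.05,0,0],[-0.08,0,0],[-0.1,0,0],[-0.1,0,0],[-0.1,0,0]],"turn":[[0,0,0],[0,0,0],[0,0,0],[0,0,0],[0,0,0],[0,0,0],[0,0,0],[0,0,0],[0,0,0],[0,0,0],[0,0,0]],"grip":[0.7,0.7,0.7,0.7,0.7,0.7,0.7,0.7,1,1,1]}' | tail -1
python3 -c "
from h import *
s=check()
uv,P,c=pan(s,(300,400,150,260))
m=(P[:,2]>.055)&(P[:,2]<.075)&(c.max(1)<70)
print(cv2.minAreaRect((pts(s,uv[m],.066)[:,:2]*1000).astype(np.float32)))
plan((np.r_[.506,-.128,.14],rot(196.5)))"
```

```text
tool_pos: [0.6186, 0.2957, 0.0771]
opening: 0.0763
handle 71 [ 0.5047 -0.1282] rim 232 (array([ 0.50592385, -0.12864721]), np.float64(0.07426676921214424))
green 109 [615.4 259.7] z 0.0955 psi 176.2
green 110 [613.  220.3] z 0.0895 psi 175.9
green 105 [610.7 180.9] z 0.0829 psi 175.7
green 101 [608.8 141.9] z 0.0765 psi 176.7
green 99 [606.2 102.3] z 0.0698 psi 175.3
blue 103 [601.8  63. ] z 0.0639 psi 178.3
((504.52569580078125, -128.2653350830078), (39.22425079345703, 11.986285209655762), 16.231361389160156)
at [0.6173 0.2793 0.1754] psi 175.7 j6 -37.3 t 51.53 F [-0.5  0.1 -0.6] open 0.0801
  d [-0.0313, 0.0807, -0.4148] turn [-20.72, 9.06, 1.74]
```

All six cartons sit in the lane, 40 mm apart, old3 at the stop. Now I trim the pan by about +6 mm in x and +2 mm in y.

```bash
python3 -m crank '{"delta_pos":[[-0.01,0.005,-0.03],[-0.015,0.012,-0.07],[-0.02,0.02,-0.11],[-0.02,0.03,-0.15],[-0.02,0.04,-0.19],[-0.025,0.045,-0.23],[-0.025,0.053,-0.27],[-0.03,0.06,-0.31],[-0.03,0.068,-0.35],[-0.03,0.076,-0.39],[-0.0313,0.0807,-0.4148],[-0.0313,0.0807,-0.4148]],"turn":[[-2,1,0],[-4,2,0.3],[-6,3,0.5],[-8,4,0.8],[-11,5,1],[-14,6,1.2],[-17,7,1.4],[-20,8,1.6],[-20.7,9,1.7],[-20.7,9,1.7],[-20.7,9,1.7],[-20.7,9,1.7]],"grip":[1,1,1,1,1,1,1,1,1,1,1,1]}' | tail -1
python3 -m crank '{"delta_pos":[[0,0,0],[0,0,0],[0,0,0]],"turn":[[0,0,0],[0,0,0],[0,0,0]],"grip":[1,1,1]}' | tail -1
python3 -c "
from h import *
plan((np.r_[.5055,-.1282,.1],rot(196.5)),(np.r_[.5055,-.1282,.036],rot(196.5)))"
```

```text
opening: 0.0877
opening: 0.0875
at [ 0.5064 -0.1274  0.1397] psi -163.5 j6 9.1 t 52.78 F [0.1 0.6 0.3] open 0.0875
  d [0.0397, 0.0011, -0.0006] turn [0.04, 0.03, -0.02]
  d [0.1037, 0.0011, -0.0006] turn [0.04, 0.03, -0.02]
```

```bash
python3 -m crank '{"delta_pos":[[0.03,0.001,-0.0006],[0.06,0.001,-0.0006],[0.085,0.001,-0.0006],[0.098,0.001,-0.0006],[0.1035,0.001,-0.0006],[0.1035,0.001,-0.0006],[0.1035,0.001,-0.0006]],"turn":[[0,0,0],[0,0,0],[0,0,0],[0,0,0],[0,0,0],[0,0,0],[0,0,0]],"grip":[1,1,1,1,1,1,1]}' | sed -n 2p
python3 -m crank '{"delta_pos":[[0,0,0],[0,0,0],[0,0,0],[0,0,0],[0,0,0],[0,0,0],[0,0,0],[0,0,0]],"turn":[[0,0,0],[0,0,0],[0,0,0],[0,0,0],[0,0,0],[0,0,0],[0,0,0],[0,0,0]],"grip":[0.25,0.25,0.25,0.25,0.25,0.25,0.25,0.25]}'
python3 -c "
from h import *
p=cur()[0]; plan((p+[.006,.002,0],rot(196.5)))"
```

```text
tool_pos: [0.5061, -0.1283, 0.0371]
clock: 54.03
tool_pos: [0.5061, -0.1288, 0.0368]
orientation: [-86.4, 89.9, 20.1]
force: [3.3, 0.7, -1.9]
opening: 0.0398
at [ 0.5061 -0.1288  0.0368] psi -163.5 j6 9.3 t 54.03 F [ 3.3  0.7 -1.9] open 0.0398
  d [0.0, -0.0063, 0.0002] turn [0.0, 0.01, 0.09]
```

```bash
python3 -m crank '{"delta_pos":[[0,-0.002,0],[0,-0.0045,0],[0,-0.007,0],[0,-0.0085,0],[0,-0.0085,0],[0,-0.0085,0],[0,-0.0085,0],[0,-0.0085,0]],"turn":[[0,0,0],[0,0,0],[0,0,0],[0,0,0],[0,0,0],[0,0,0],[0,0,0],[0,0,0]],"grip":[0.25,0.25,0.25,0.25,0.25,0.25,0.25,0.25]}'
python3 -c "
from h import *
s=check()
uv,P,c=pan(s,(300,400,150,260))
hsv=cv2.cvtColor(s['pixels'],cv2.COLOR_BGR2HSV); b=cv2.inRange(hsv,(22,90,80),(35,255,255));k=np.zeros_like(b);k[170:250,310:390]=b[170:250,310:390]
ys,xs=np.where(k);w=pts(s,np.c_[xs,ys],0)[:,:2];w=w[abs(np.hypot(*(w-[.5115,-.1265]).T)-.086)<.004];print('yellow',len(w),ring(w))
plan()"
```

```text
clock: 54.7
tool_pos: [0.5113, -0.1272, 0.0367]
orientation: [78.3, 89.8, -175.2]
force: [-7.7, -2.2, 10.0]
opening: 0.0399
handle 0 [ 0.5116 -0.1266] rim 84 (array([ 0.50875303, -0.12811331]), np.float64(0.07408266080864684))
green 110 [615.3 259.6] z 0.0951 psi 175.8
green 108 [613.1 220.3] z 0.0889 psi 175.9
green 49 [622.  180.1] z 0.0828 psi 161.4
yellow 185 (array([ 0.51087334, -0.12671996]), np.float64(0.08506032877986092))
at [ 0.5113 -0.1272  0.0367] psi -163.5 j6 9.1 t 54.75 F [-8.1 -1.7  9.6] open 0.0399
```

```bash
python3 -m crank '{"delta_pos":[[0,-0.001,0],[0,-0.002,0],[0,-0.003,0],[0,-0.003,0],[0,-0.003,0]],"turn":[[0,0,0],[0,0,0],[0,0,0],[0,0,0],[0,0,0]],"grip":[0.25,0.25,0.25,0.25,0.25]}'
python3 -m crank '{"delta_pos":[[0,0,0],[0,0,0],[0,0,0],[0,0,0],[0,0,0],[0,0,0],[-0.02,0,0],[-0.05,0,0],[-0.08,0,0],[-0.11,0,0],[-0.11,0,0.03],[-0.11,0,0.06]],"turn":[[0,0,0],[0,0,0],[0,0,0],[0,0,0],[0,0,0],[0,0,0],[0,0,0],[0,0,0],[0,0,0],[0,0,0],[0,0,0],[0,0,0]],"grip":[1,1,1,1,1,1,1,1,1,1,1,1]}' | tail -1
python3 -m crank '{"delta_pos":[[0,0.03,0.03],[0,0.05,0.07],[0,0.06,0.11],[0,0.06,0.15],[0,0.06,0.18],[0,0.06,0.18],[0,0.06,0.18],[0,0.06,0.18]],"turn":[[0,0,0],[0,0,0],[0,0,0],[0,0,0],[0,0,0],[0,0,0],[0,0,0],[0,0,0]],"grip":[1,1,1,1,1,1,1,1]}' | tail -1
python3 -c "
from h import *
s=check();cv2.imwrite('pics/t9.png',s['pixels'])
hsv=cv2.cvtColor(s['pixels'],cv2.COLOR_BGR2HSV); b=cv2.inRange(hsv,(22,90,80),(35,255,255));k=np.zeros_like(b);k[170:250,310:390]=b[170:250,310:390]
ys,xs=np.where(k);w=pts(s,np.c_[xs,ys],0)[:,:2];w=w[abs(np.hypot(*(w-[.5115,-.1265]).T)-.086)<.004];print('yellow',len(w),ring(w))
plan()"
```

```text
clock: 55.17
tool_pos: [0.5139, -0.1264, 0.0367]
orientation: [78.3, 89.8, -175.2]
force: [-8.5, -2.6, 10.2]
opening: 0.0397
opening: 0.0873
opening: 0.0876
handle 69 [ 0.5104 -0.1266] rim 237 (array([ 0.51159923, -0.1270987 ]), np.float64(0.07424254036526871))
green 110 [615.2 259.5] z 0.0954 psi 175.8
green 108 [613.1 220.3] z 0.089 psi 175.9
green 105 [610.8 180.9] z 0.0826 psi 175.7
green 101 [608.9 141.9] z 0.0763 psi 176.7
green 99 [606.1 102.2] z 0.0703 psi 175.3
blue 103 [602.1  63. ] z 0.0627 psi 178.3
yellow 460 (array([ 0.51145568, -0.126615  ]), np.float64(0.08520560669754515))
at [0.3908 0.087  0.1466] psi -163.5 j6 -24.7 t 56.88 F [-0.9 -0.  -0.8] open 0.0876
```

View pics/t9.png

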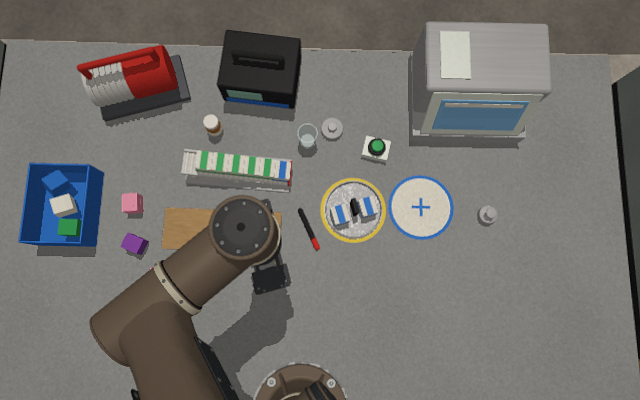

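The final view shows six cartons in the lane with the blue-banded one at the front stop. The pan is centred on the yellow ring with both cartons in it, and the pad is empty. I can't rule out that the knock came just before my press, since no picture was taken between the two. One more press with the pan centred settles that.

```bash
python3 -c "
from h import *
plan((np.r_[.678,-.1855,.14],rot(197)))"
```

```text
at [0.3908 0.087  0.1466] psi -163.5 j6 -24.7 t 56.88 F [-0.9 -0.  -0.8] open 0.0876
  d [0.0065, -0.198, -0.3428] turn [-0.51, 0.01, -0.01]
```

```bash
python3 -m crank '{"delta_pos":[[0,-0.03,-0.02],[0,-0.055,-0.05],[0,-0.075,-0.085],[0,-0.095,-0.12],[0,-0.115,-0.155],[0,-0.135,-0.19],[0,-0.155,-0.225],[0,-0.17,-0.26],[0,-0.185,-0.295],[0.005,-0.198,-0.33],[0.0065,-0.198,-0.3428],[0.0065,-0.198,-0.3428]],"turn":[[0,0,0],[0,0,0],[0,0,0],[0,0,0],[0,0,0],[0,0,0],[0,0,0],[0,0,0],[0,0,0],[0,0,0],[0,0,0],[0,0,0]],"grip":[0,0,0,0,0,0,0,0,0,0,0,0]}' | tail -1
python3 -m crank '{"delta_pos":[[0,0,0],[0,0,0],[0,0,0]],"turn":[[0,0,0],[0,0,0],[0,0,0]],"grip":[0,0,0]}' | tail -1
python3 -c "
from h import *
plan((np.r_[.678,-.1855,.041],rot(197)))"
```

```text
opening: 0.0135
opening: 0.0006
at [ 0.6775 -0.1849  0.1404] psi -163.5 j6 15.9 t 58.13 F [ 0.3 -0.1 -0.9] open 0.0006
  d [0.0994, -0.0003, -0.0008] turn [-0.5, 0.02, 0.02]
```

```bash
python3 -m crank '{"delta_pos":[[0.03,0,0],[0.06,0,0],[0.08,0,0],[0.088,0,0],[0.091,0,0],[0.094,0,0],[0.097,0,0],[0.1,0,0],[0.1,0,0],[0.1,0,0]],"turn":[[0,0,0],[0,0,0],[0,0,0],[0,0,0],[0,0,0],[0,0,0],[0,0,0],[0,0,0],[0,0,0],[0,0,0]],"grip":[0,0,0,0,0,0,0,0,0,0]}'
python3 -m crank '{"delta_pos":[[0,0,0],[-0.03,0,0],[-0.06,0,0],[-0.1,0,0],[-0.1,0.03,0.03],[-0.1,0.06,0.06],[-0.1,0.09,0.1],[-0.1,0.12,0.14],[-0.1,0.14,0.18],[-0.1,0.16,0.22],[-0.1,0.18,0.25],[-0.1,0.18,0.28]],"turn":[[0,0,0],[0,0,0],[0,0,0],[0,0,0],[0,0,0],[0,0,0],[0,0,0],[0,0,0],[0,0,0],[0,0,0],[0,0,0],[0,0,0]],"grip":[0,0,0,0,0,0,0,0,0,0,0,0]}' | tail -1
python3 -m crank '{"delta_pos":[[0,0.01,0.03],[0,0.02,0.07],[0,0.02,0.07],[0,0.02,0.07],[0,0.02,0.07],[0,0.02,0.07]],"turn":[[0,0,0],[0,0,0],[0,0,0],[0,0,0],[0,0,0],[0,0,0]],"grip":[0,0,0,0,0,0]}' | tail -1
python3 -c "
from h import *
s=check();cv2.imwrite('pics/t10.png',s['pixels']);plan()"
```

```text
clock: 58.97
tool_pos: [0.6789, -0.1848, 0.0423]
orientation: [-101.1, 89.8, 5.5]
force: [-3.0, 2.2, 7.7]
opening: 0.0004
opening: 0.0004
opening: 0.0006
handle 68 [ 0.5107 -0.1264] rim 241 (array([ 0.51149549, -0.12717306]), np.float64(0.07432274361668732))
green 110 [615.2 259.5] z 0.0953 psi 175.8
green 108 [613.  220.2] z 0.0892 psi 175.9
green 105 [610.6 180.8] z 0.0831 psi 175.7
green 101 [608.9 141.9] z 0.076 psi 176.7
green 99 [606.2 102.3] z 0.0698 psi 175.3
blue 103 [601.8  63. ] z 0.0638 psi 178.3
at [0.3898 0.0886 0.1404] psi -163.6 j6 -25.1 t 60.52 F [ 0.7 -0.4  0. ] open 0.0004
```

View pics/t10.png

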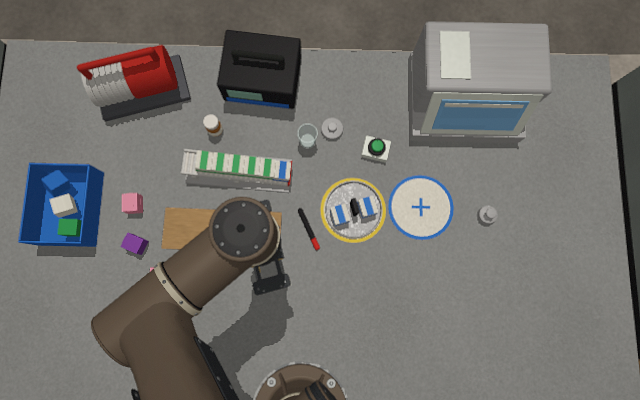

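The last view shows everything in place: the pan at (353,210) on the yellow ring, the lane full, the bystanders where they were, and the arm touching nothing.

```bash
python3 -c "
from plant import *
print(close_job())"
```

```text
the job is handed in; nothing more can be done
None
```

The job is done and handed in at about 60 s on the robot's clock.

**What I did**
- I stood the two front blue-banded cartons in the pan, front one first, one each side of the handle, then slid the pan to the yellow ring and pressed the button.
- All five green-banded cartons went into the lane from its rear end, behind the third old carton.
- The pan was knocked about 13 mm off the ring around the time of the press. I slid it back, which first left it about 5 mm short, and trimmed that after the restock.
- I pressed the button a second time with the pan centred, because no picture shows whether the knock came just before or just after the first press. That second press came after the restock, so it is outside the order you asked for.

**Last checks**
- **Pan:** its centre measured (0.5115, -0.1272) against the ring's (0.5115, -0.1266), so it is within about 1 mm. Both cartons are upright in it.
- **Lane:** six cartons 40 mm apart, with the blue-banded one at the front stop.
- **Button:** both presses stopped at a tool height of 42.3 mm with 6.5 and 7.7 N, which fits full travel. I had no direct reading of the button's travel.
- **Other things:** the rest of the bench looks unmoved in the last picture.

**Disagreement:** while gripped and partly hidden, the pan's rim read 2–3 mm off the tool position. I relied on the clear views.

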